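# Restock the jar carousel, turn it to the customers and hold it

### The arm

A 6-joint arm with a two-finger parallel gripper is mounted at the origin on the work surface. World frame = base frame: x ahead of the robot, y to its left, z up, the work surface at z = 0. Lengths are in m, angles in degrees, forces in N, time in s.
With the tool pointing down it reaches from about 0.3 to 0.75 m from the base axis. Payload 8.5 kg.
Tool frame: the origin (TCP) lies at the very end of the fingers, on their centre line; the grasp point (between the pads) lies 19 mm behind it (env.grip_depth is the z of the grasp point in the tool frame, in m); z points along the fingers, y is the direction in which the jaws open and shut (so a half turn about z gives the same grasp; the last joint's range is limited). The gripper opens to 85 mm and grips with 20 to 120 N. Pads are 22 mm wide; open, the fingers measure 114 mm over their backs; the gripper's body (76 mm by 85 mm) begins 54 mm behind the grasp point. The pads swing forward as they close: fully open they stand 13 mm farther back than shut.
Start: joints at [-86.534, 21.807, 74.336, -0, 83.858, -12.336], TCP at [0.15, -0.529, 0.231] pointing down, gripper open.
Joint ranges: [-178.18, 178.18], [-50.72, 133.34], [12.68, 142.11], [-81.47, 261.47], [9.98, 163.14], [-165.26, 165.26]. Speed limits (degrees/s): [136.94, 136.94, 180, 180, 180, 180].

### API

Orientations are given as a 3x3 rotation matrix whose columns are the frame's x, y, z axes.
In Python, from rig import env gives the robot as it stands.
- The arm moves only by the tool apply_moves, never from a script. Its argument "plan" is a list of rows, each an object of numbers: "tx", "ty", "tz": the shift along the world's x, y, z in mm; "rx", "ry", "rz": the turn, a rotation vector about the world's x, y, z in rad; "jaw": the opening, from -1 (shut) to 1 (fully open). A call has 1 to 12 rows; each row is the pose to reach, as a shift and turn from the pose measured when the call began; what a row does not reach only later rows make up. A row lasts 1/10 s, in which the tool goes at most 50 mm and 8.59 degrees, less where a joint would pass 70% of its speed; a pose out of reach is approached as far as the arm can. A call with a gripper value outside its range is refused whole. The fingers move at their own pace and stop on an object; "grip_force" is the grip in N (left out, the last holds). Time passes only in rows, so rows that repeat a pose let the fingers close. It gives the time, the measured TCP pose, the force and the opening at its end, in the units of the state.
- env.observe(): the state, without advancing time (a new reading comes with each control period).
- env.get_image(name): name is "side" or "top"; returns a dict with "image" (384x512x3 uint8, red, green, blue), "intrinsics" (3x3 intrinsics, pixels), "world_from_camera" (4x4, takes a point from camera to world coordinates). Camera axes: x right, y up, looking along -z (the intrinsics and any distortion apply to the point x, -y, -z); pixel columns grow to the right and rows downward; lengths in m; the calibration is good to about 2 mm. A picture is of the moment at which its call begins. There is no depth.
- env.close_job(): hands the job in, once; it reports no verdict.
The state is a dict: "time_s": time; "q": joint angles; "qvel": joint speeds; "joint_efforts": joint torques, N m; "position": TCP position; "tool_rot": TCP orientation; "ft_force": force on the tool from outside, world axes, zero at the start; "wrist_torque": the same for the moment, N m; "grip_width": finger opening in m.
Only numpy, scipy, OpenCV 4.12 (cv2) and the standard library are available. Lean on these libraries where they do the work, as an engineer would, in place of code of your own. Each camera call takes 0.05 s, during which the arm holds its last target.

### The job

Two jars of jam are waiting at the right of the stall: put the one with the paper seal strip over its lid into the empty pocket of the revolving jar stand, and stand the one with no seal in a free cell of the shallow green returns tray, setting both down gently without disturbing anything else. Then turn the stand until the sealed jar is at the front, squarely behind the price ticket. Finish while still gripping the stand's wooden T-handle, so that the turntable is held still with that jar at the front; do not let go.

Things in the scene. Friction and masses are not known exactly. Their poses are not given: they have to be found in the camera images.
- jar_sealed: glass jam jar of dark plum jam with a 16 mm wide white paper seal strip running across the top of its dark steel lid and down both sides. 80 mm tall; glass body 54 mm diameter up to 64 mm, then a lid 58 mm in diameter and 16 mm high (the widest part, the place to grip). About 0.22 kg. Origin: centre of its underside, z up. Stands on the table at the right of the robot.
- jar_open: the same jam jar (same sizes, same lid) but without any paper strip over the lid. Origin: centre of its underside, z up. Stands on the table near the sealed jar; either of the two can be the nearer.
- stand: the fixed wooden foot of the revolving stand, on the table. Origin: on the turning axis at table height, z up. Its x axis points to the front of the stand, where a tab sticks out from under the turntable with a slanted blank white price ticket 70 mm wide, about 165 mm from the axis and up to 55 mm high; the front looks to the customers, roughly away from the robot. A jar in a pocket is at the front when it lies on this x axis, between the turning axis and the ticket.
- carousel (a joint): the turntable's angle, rad, 0 at the start, growing counter-clockwise seen from above; it turns freely without end stops or clicks, with light friction (about 0.06 N m), and stays where it is left. The turntable is a wooden disc of 138 mm radius, its top 34 mm above the table, with five round pockets, 95 mm from the axis and 72 degrees apart; four hold other jars.
- pocket (a point): centre of the floor of the empty pocket, on the turntable's top, 34 mm above the table; turns with the turntable. The pocket is a wooden collar of 64 mm inner and 72 mm outer diameter, 12 mm high. Its x axis points outward from the turning axis, z up. It starts somewhere on the robot's side of the stand; the turn needed to bring it to the front is between 1.9 and 3.14 rad, to one side or the other.
- handle: wooden crossbar of the T-handle on top of the turntable's 14 mm thick centre post; turns with the turntable. The bar is 64 mm long along its own y axis (at right angles to the line from the axis to the empty pocket), 18 mm thick along its x axis and 24 mm high. Origin: on the turning axis, at the middle of the bar's underside, 138 mm above the table, so its top is at 162 mm.
- tray: shallow green plastic returns tray fixed on the table at the robot's left, 300 mm (its x) by 200 mm (its y), walls 50 mm high and 5 mm thick, floor 5 mm thick; dividers 30 mm high above the floor (35 mm above the table) make 3 by 2 cells about 96 mm square, with centres at x = -98, 0, 98 mm and y = -49, 49 mm. The cells at (-98, 49) and (98, 49) hold returned jars, the other four are free. Origin: centre of the underside, z up.
- cell (a point): centre of the floor of one free cell of the tray, the middle one at tray (0, -49) mm, 5 mm above the table; any other free cell will do as well.
- honey_a: squat honey pot with a wooden lid, 57 mm diameter, 56 mm tall, loose in a pocket of the turntable; must stay standing in its pocket. Origin: centre of its underside.
- honey_b: another such honey pot on the turntable.
- relish_a: relish bottle with a narrow neck, 54 mm diameter, 86 mm tall, loose in a pocket of the turntable; must stay standing in its pocket. Origin: centre of its underside.
- relish_b: another such relish bottle on the turntable.
- returned_a: green relish in a jar like the jam jars, with no seal, 80 mm tall, standing in the tray's cell at (-98, 49) mm; leave it. Origin: centre of its underside.
- returned_b: squat honey pot, 56 mm tall, standing in the tray's cell at (98, 49) mm; leave it. Origin: centre of its underside.
- tape: roll of whitish clear tape lying flat, 74 mm outer diameter, 24 mm high; leave it. Origin: centre of its underside.
- stapler: black stapler, 130 x 34 x 43 mm, lying on the table; leave it. Origin: centre of its underside.
- punnet: clear punnet of red berries, 130 x 100 x 55 mm; leave it. Origin: centre of its underside.
- cards: block of blank white cards, 105 x 75 x 18 mm; leave it. Origin: centre of its underside.
Not all that is in view belongs to the job. What is shaped like the jar_open but blue or purple is not meant.

How it is judged (in metres and radians):
On the way, in this order (a step that is already met when the one before it is completed fails the run):
1. the sealed jar stands in the empty pocket and the unsealed one in the returns tray, both let go (horizontal distance between jar_sealed and pocket below 0.009 m and z of jar_sealed in the frame of pocket between -0.004 and 0.005 m and angle between jar_sealed's own z axis and vertical below 0.1 rad and x of jar_open in the frame of tray between -0.13 and 0.13 m and y of jar_open in the frame of tray between -0.08 and 0.08 m and z of jar_open in the frame of tray below 0.012 m and angle between jar_open's own z axis and vertical below 0.12 rad and contact force between the fingers and jar_sealed below 0.1 N and contact force between the fingers and jar_open below 0.1 N), for 0.2 s.
2. the sealed jar is behind the price ticket, with the gripper on the T-handle (horizontal distance between jar_sealed and pocket below 0.009 m and z of jar_sealed in the frame of pocket between -0.004 and 0.005 m and angle between jar_sealed's own z axis and vertical below 0.1 rad and y of jar_sealed in the frame of stand between -0.016 and 0.016 m and x of jar_sealed in the frame of stand above 0.07 m and contact force between the fingers and handle above 5 N), for 0.2 s.
At the end, for the whole second after the job is handed in: The sealed jar stands in its pocket, within 16 mm either side of the line from the stand's axis to the ticket; the unsealed jar stands at rest on the floor of a tray cell; the fingers press the T-handle with over 5 N and the turntable is still (under 0.06 rad/s) (all of step 2 and x of jar_open in the frame of tray between -0.13 and 0.13 m and y of jar_open in the frame of tray between -0.08 and 0.08 m and z of jar_open in the frame of tray below 0.012 m and angle between jar_open's own z axis and vertical below 0.12 rad and contact force between the fingers and jar_sealed below 0.1 N and contact force between the fingers and jar_open below 0.1 N and velocity of joint carousel between -0.06 and 0.06 rad/s and linear speed of jar_open below 0.03 m/s); the arm keeps its last pose, push and grip.
It fails at once if another jar on the turntable is tipped or leaves its pocket (angle between any of honey_a, honey_b, relish_a, relish_b's own z axis and vertical above 0.35 rad or horizontal distance between any of honey_a, honey_b, relish_a, relish_b and stand above 0.112 m or horizontal distance between any of honey_a, honey_b, relish_a, relish_b and stand below 0.078 m).
It fails at once if a jam jar is dropped or knocked over ((contact force between each of the fingers, the arm and jar_sealed below 0.05 N and linear speed of jar_sealed above 0.7 m/s) or (contact force between each of the fingers, the arm and jar_open below 0.05 N and linear speed of jar_open above 0.7 m/s) or angle between any of jar_sealed, jar_open's own z axis and vertical above 1 rad).
It fails at once if a returned jar in the tray is moved or tipped (distance of any of returned_a, returned_b from where it was at the start of the episode above 0.03 m or angle between any of returned_a, returned_b's own z axis and vertical above 0.35 rad).
It fails at once if the tape, stapler, punnet or cards are pushed away (distance of any of tape, stapler, punnet, cards from where it was at the start of the episode above 0.03 m).
It also fails if it takes over 72 s, if anything falls off the work surface, if the arm or the gripper's body presses on something with over 40 N, if the wrist force passes 120 N, or if a joint passes its speed limit or range.

## Working session

There is one attempt and no reset: what is moved stays moved. The work goes in short steps, Python scripts to look and compute and a tool call to move; the robot and the scene stay as the last step left them, time stands still between calls to the robot, and variables do not carry over. Pictures are saved under pics/ and viewed, and the job is handed in when it is done.

Besides the shell and the picture viewer there is one more tool, called after "Request:" as name(argument=value, ...), one argument or row to a line, values as JSON. apply_moves: Moves the arm, as the interface text tells. Its arguments: {"type":"object","properties":{"plan":{"type":"array","items":{"type":"object","properties":{"tx":{"type":"number"},"ty":{"type":"number"},"tz":{"type":"number"},"rx":{"type":"number"},"ry":{"type":"number"},"rz":{"type":"number"},"jaw":{"type":"number"}}}},"grip_force":{"type":"number"}},"required":["plan"]}

```bash
ls; mkdir -p pics; cat > h.py <<'E'
from rig import env
import numpy as np, cv2
def shot(n,f):
    d=env.get_image(n); cv2.imwrite('pics/'+f,d['image'][:,:,::-1]); np.savez('pics/'+f+'.npz',**{k:np.array(v) for k,v in d.items()}); return d
def load(f): return np.load('pics/'+f+'.npz')
def ray(d,u,v):
    K=d['intrinsics'];T=d['world_from_camera']
    p=np.linalg.inv(K)@[u,v,1]; r=T[:3,:3]@[p[0],-p[1],-p[2]]
    return T[:3,3],r
def onz(d,u,v,z):
    o,r=ray(d,u,v); return o+r*(z-o[2])/r[2]
def proj(d,P):
    T=d['world_from_camera'];c=T[:3,:3].T@(np.array(P)-T[:3,3]);q=d['intrinsics']@[c[0],-c[1],-c[2]]
    return q[:2]/q[2]
E
python3 - <<'E'
from h import *
for n in('side','top'):
    d=shot(n,n+'1.png'); print(n,d.keys(),d['intrinsics'],d['world_from_camera'])
    im=cv2.imread('pics/'+n+'1.png'); cv2.imwrite('pics/'+n+'1b.png',cv2.resize(im,(800,600),interpolation=cv2.INTER_CUBIC))
o=env.observe();print(o)
E
```

```text
pics
side dict_keys(['image', 'intrinsics', 'world_from_camera']) [[363.39728988   0.         247.76967919]
 [  0.         363.39728988 192.39191367]
 [  0.           0.           1.        ]] [[-0.84162184  0.41285383 -0.34817293  0.17209184]
 [-0.53986503 -0.62549372  0.56329687  0.58792732]
 [ 0.01477929  0.66204933  0.74931452  0.87181888]
 [ 0.          0.          0.          1.        ]]
top dict_keys(['image', 'intrinsics', 'world_from_camera']) [[495.48095751   0.         256.71976219]
 [  0.         495.48095751 191.17827701]
 [  0.           0.           1.        ]] [[-0.02842394  0.99527438 -0.09284924  0.38598723]
 [-0.9994784  -0.02972226 -0.01263    -0.01925558]
 [-0.01533     0.09244181  0.99560007  1.84641463]
 [ 0.          0.          0.          1.        ]]
{'time_s': 0.1, 'q': array([-8.65312139e+01,  2.18382157e+01,  7.43798629e+01,  2.56212667e-03,
        8.38582660e+01, -1.23329009e+01]), 'qvel': array([-0.04864225, -0.16101226, -0.1838802 , -0.11124669,  0.10568342,
       -0.02826357]), 'joint_efforts': array([ 3.52261879e-03, -4.49215293e+01, -2.31655866e+01, -2.03866357e-04,
        3.67319924e-03, -8.00607324e-06]), 'position': array([ 0.14978909, -0.52893718,  0.23076657]), 'tool_rot': array([[ 9.62211293e-01,  2.72303922e-01, -3.62410262e-05],
       [ 2.72303727e-01, -9.62210426e-01,  1.33271347e-03],
       [ 3.28031612e-04, -1.29222052e-03, -9.99999111e-01]]), 'ft_force': array([ 0.27090408,  0.95712855, -0.26351104]), 'wrist_torque': array([0.01919321, 0.02281069, 0.0466413 ]), 'grip_width': 0.08497410338025019}
```

View pics/side1b.png

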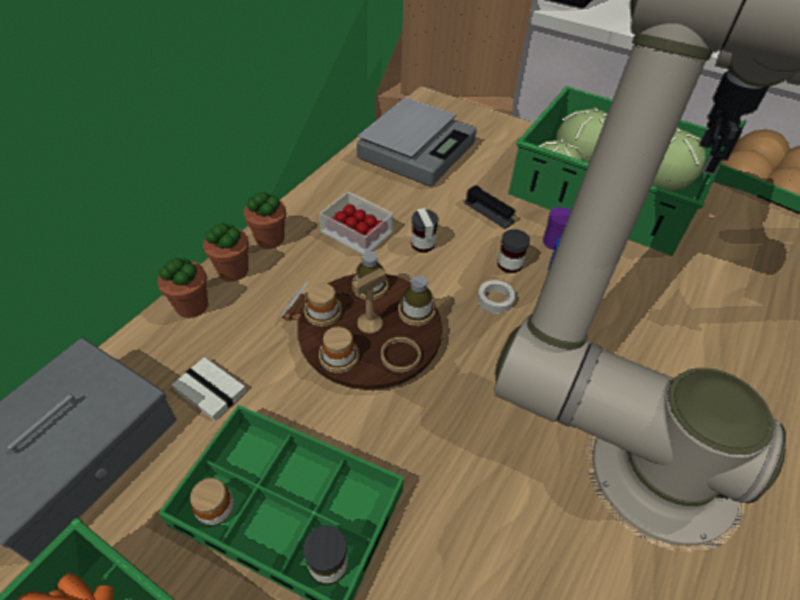

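View pics/top1b.png

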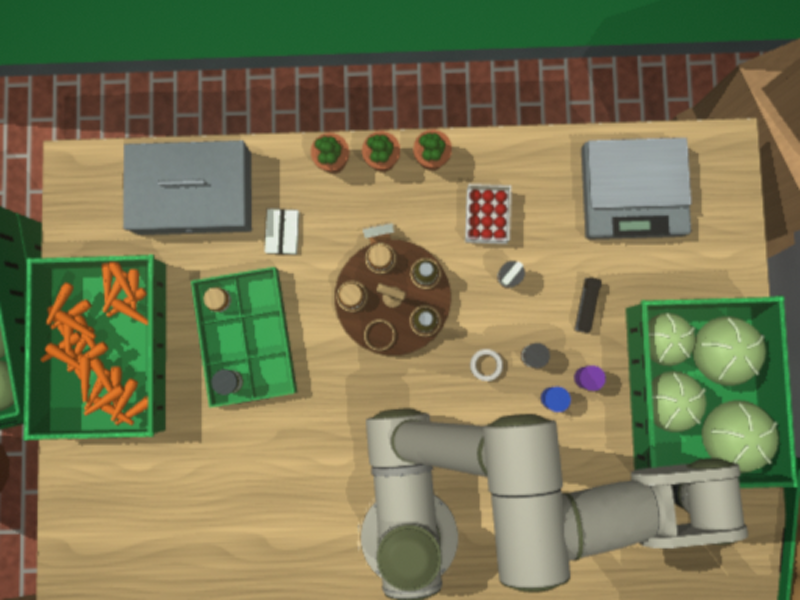

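Both views show the stand, the tray, the sealed jar (white stripe, top ≈(511,273) in the 800x600 copy) and the unsealed jar (≈(536,355)). I'll take magnified crops next.

```bash
python3 - <<'E'
import cv2
t=cv2.imread('pics/top1.png');s=cv2.imread('pics/side1.png')
def c(im,x0,y0,x1,y1,k,f): cv2.imwrite('pics/'+f,cv2.resize(im[y0:y1,x0:x1],None,fx=k,fy=k,interpolation=cv2.INTER_CUBIC))
c(t,205,135,305,235,6,'ct1.png'); c(t,290,150,400,270,5,'ct2.png'); c(t,115,165,200,265,6,'ct3.png')
c(s,175,150,300,250,6,'cs1.png'); c(s,250,115,380,205,6,'cs2.png'); c(s,95,250,265,384,4,'cs3.png')
E
```

```text
(no output)
```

View pics/ct1.png

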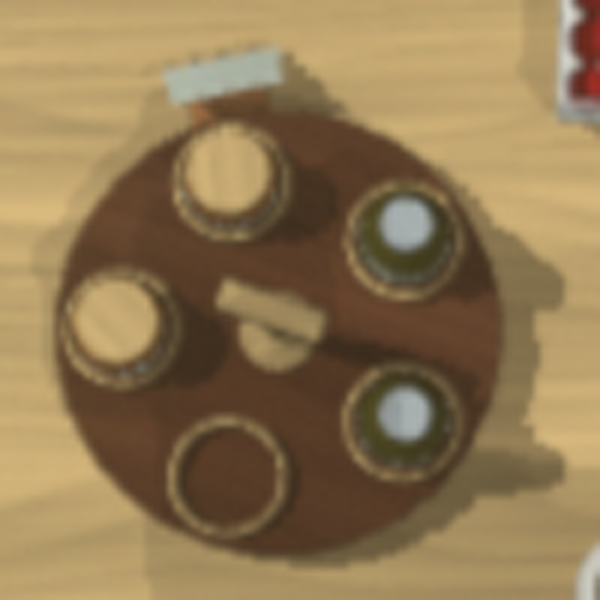

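View pics/cs1.png

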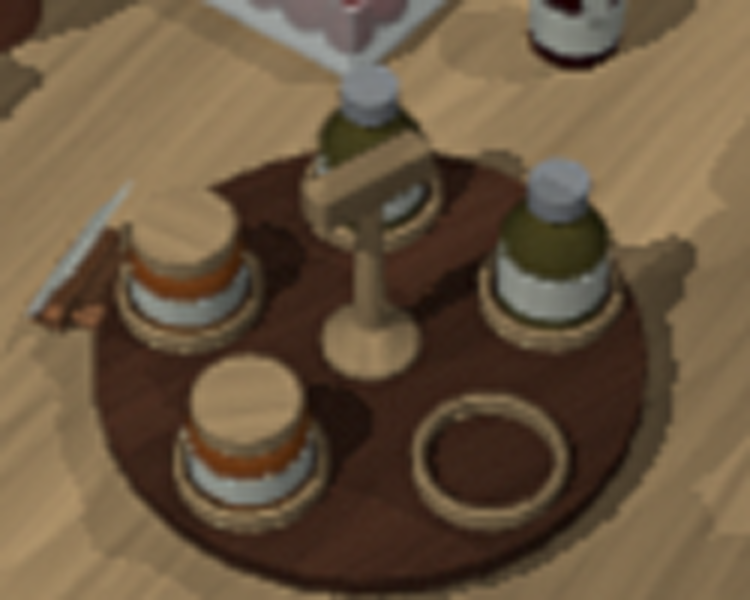

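View pics/ct2.png

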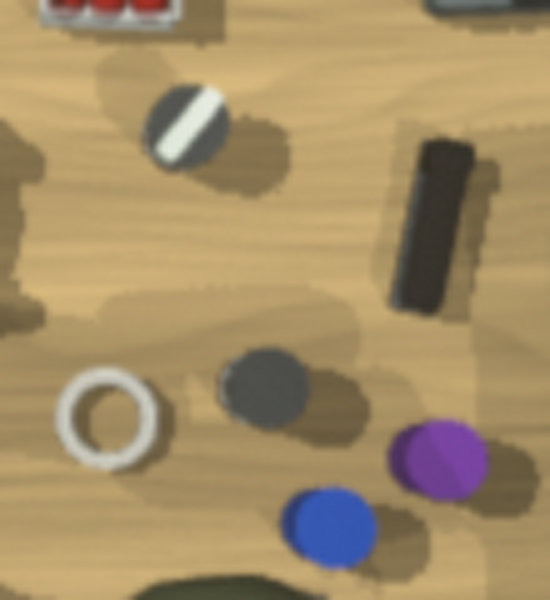

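View pics/cs2.png

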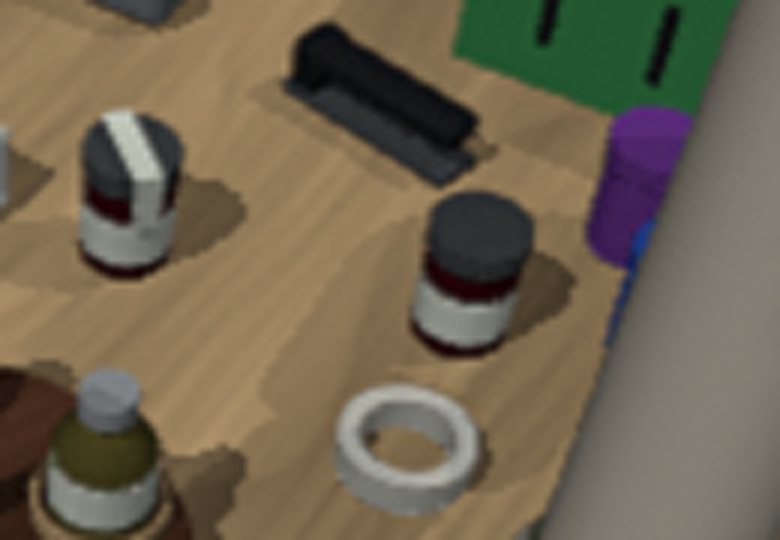

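View pics/ct3.png

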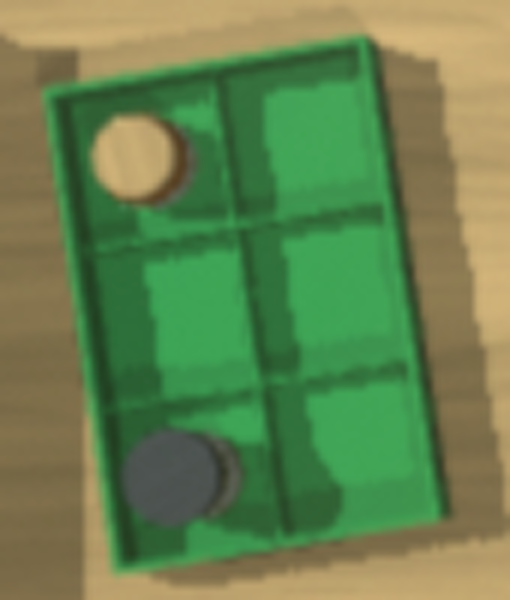

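View pics/cs3.png

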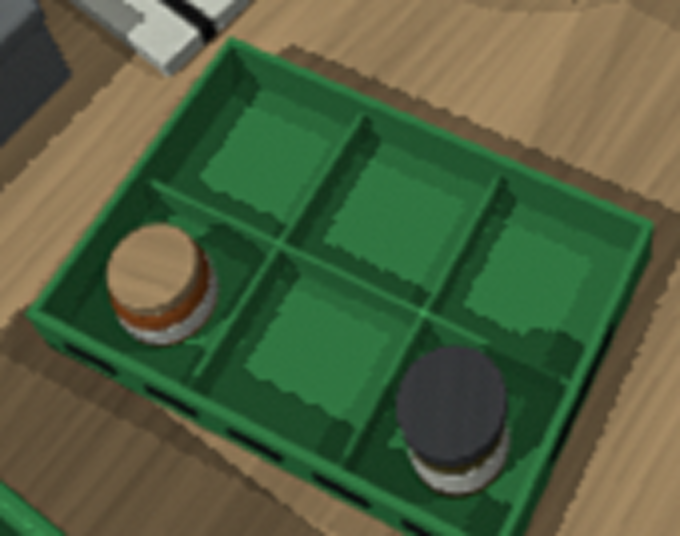

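```bash
cat > m.py <<'E'
from h import *
t=load('top1.png');s=load('side1.png')
N=lambda x0,y0,k,u,v:(x0+(u+.5)/k-.5,y0+(v+.5)/k-.5)
def two(a,b):
    A=[];B=[]
    for d,p in((t,a),(s,b)):
        o,r=ray(d,*p);r/=np.linalg.norm(r);P=np.eye(3)-np.outer(r,r);A.append(P);B.append(P@o)
    return np.linalg.solve(sum(A),sum(B))
E
python3 - <<'E'
from m import *
np.set_printoptions(precision=4,suppress=True)
def rep(n,a,b,z):
    print(n,'top',onz(t,*a,z)[:2],'side',onz(s,*b,z)[:2],'tri',two(a,b))
rep('pocket',N(205,135,6,229,477),N(175,150,6,491,460),.046)
# disc by mask
def dmask(im):
    hsv=cv2.cvtColor(np.array(im),cv2.COLOR_RGB2HSV); return hsv
rep('disc',N(205,135,6,279.5,331),N(175,150,6,371,368),.034)
rep('sealed',N(290,150,5,187,128),N(250,115,6,133,152),.08)
rep('open',N(290,150,5,268,388),N(250,115,6,481,235),.08)
for n,p in(('h1',(222,295)),('h2',(322,325))): print(n,onz(t,*N(205,135,6,*p),.162))
for n,p in(('t1',(165,70)),('t2',(278,48)),('t3',(171,104)),('t4',(284,80))): print(n,onz(t,*N(205,135,6,*p),.055),onz(t,*N(205,135,6,*p),.02))
for n,p in(('A',(45,92)),('B',(370,38)),('C',(448,518)),('D',(118,572))): print(n,onz(t,*N(115,165,6,*p),.05))
for n,p in(('B',(235,42)),('C',(650,228)),('A',(35,312))): print(n,onz(s,*N(95,250,4,*p),.05))
for n,p in(('relA',(406,223)),('relB',(406,413))): print(n,onz(t,*N(205,135,6,*p),.12))
E
```

```text
pocket top [0.4718 0.0567] side [0.4672 0.0604] tri [0.4709 0.0565 0.0391]
disc top [0.5609 0.024 ] side [0.55   0.0377] tri [0.5616 0.0238 0.0117]
sealed top [ 0.6007 -0.2503] side [ 0.5994 -0.2482] tri [ 0.6008 -0.2506  0.0776]
open top [ 0.4133 -0.2999] side [ 0.4091 -0.293 ] tri [ 0.4124 -0.3014  0.0721]
h1 [0.5701 0.0532 0.162 ]
h2 [ 0.5512 -0.0033  0.162 ]
t1 [0.7211 0.089  0.055 ] [0.7276 0.0912 0.02  ]
t2 [0.7325 0.0196 0.055 ] [0.7393 0.0204 0.02  ]
t3 [0.6999 0.0859 0.055 ] [0.7061 0.0879 0.02  ]
t4 [0.7126 0.0165 0.055 ] [0.719  0.0172 0.02  ]
A [0.6097 0.4956 0.05  ]
B [0.6369 0.2962 0.05  ]
C [0.3444 0.2531 0.05  ]
D [0.3177 0.4524 0.05  ]
B [0.6313 0.3006 0.05  ]
C [0.341  0.2611 0.05  ]
A [0.6061 0.4927 0.05  ]
relA [ 0.6138 -0.0538  0.12  ]
relB [ 0.5025 -0.0503  0.12  ]
```

Request:
apply_moves(
  plan=[
    {"tz": 40,"jaw": 1},
    {"tz": 80,"tx": 10,"ty": 10},
    {"tz": 100,"tx": 45,"ty": 30},
    {"tz": 100,"tx": 85,"ty": 52},
    {"tz": 100,"tx": 125,"ty": 78},
    {"tz": 100,"tx": 165,"ty": 102},
    {"tz": 100,"tx": 205,"ty": 127},
    {"tz": 100,"tx": 245,"ty": 152},
    {"tz": 100,"tx": 285,"ty": 177},
    {"tz": 100,"tx": 325,"ty": 202},
    {"tz": 90,"tx": 365,"ty": 227},
    {"tz": 80,"tx": 400,"ty": 249},
  ],
  grip_force=30,
)

```text
validation failed for argument at $.pl...
```

Request:
apply_moves(
  plan=[
    {"tx": 0,"ty": 0,"tz": 40,"rx": 0,"ry": 0,"rz": 0,"jaw": 1},
    {"tx": 10,"ty": 10,"tz": 80,"rx": 0,"ry": 0,"rz": 0,"jaw": 1},
  ],
  grip_force=30,
)

```text
time_s: 0.3
position: [0.159, -0.519, 0.3105]
tool_rot: [[0.963, 0.271, -0.001], [0.271, -0.963, 0.005], [0.001, -0.005, -1.0]]
ft_force: [0.6, -0.5, 0.7]
grip_width: 0.0855
```

Request:
apply_moves(
  plan=[
    {"tx": 35,"ty": 22,"tz": 20,"rx": 0,"ry": 0,"rz": 0,"jaw": 1},
    {"tx": 72,"ty": 44,"tz": 20,"rx": 0,"ry": 0,"rz": 0,"jaw": 1},
    {"tx": 110,"ty": 67,"tz": 20,"rx": 0,"ry": 0,"rz": 0,"jaw": 1},
    {"tx": 148,"ty": 90,"tz": 20,"rx": 0,"ry": 0,"rz": 0,"jaw": 1},
    {"tx": 186,"ty": 114,"tz": 20,"rx": 0,"ry": 0,"rz": 0,"jaw": 1},
    {"tx": 224,"ty": 137,"tz": 20,"rx": 0,"ry": 0,"rz": 0,"jaw": 1},
    {"tx": 262,"ty": 160,"tz": 10,"rx": 0,"ry": 0,"rz": 0,"jaw": 1},
    {"tx": 300,"ty": 183,"tz": 0,"rx": 0,"ry": 0,"rz": 0,"jaw": 1},
    {"tx": 338,"ty": 207,"tz": -25,"rx": 0,"ry": 0,"rz": 0,"jaw": 1},
    {"tx": 376,"ty": 230,"tz": -50,"rx": 0,"ry": 0,"rz": 0,"jaw": 1},
    {"tx": 410,"ty": 251,"tz": -80,"rx": 0,"ry": 0,"rz": 0,"jaw": 1},
    {"tx": 441,"ty": 269,"tz": -110,"rx": 0,"ry": 0,"rz": 0,"jaw": 1},
  ],
  grip_force=30,
)

```text
time_s: 1.5
position: [0.6014, -0.2486, 0.1992]
tool_rot: [[0.962, 0.271, -0.001], [0.271, -0.962, 0.005], [0.001, -0.005, -1.0]]
ft_force: [0.8, -0.5, -0.1]
grip_width: 0.0858
```

Request:
apply_moves(
  plan=[
    {"tx": 0,"ty": 0,"tz": -10,"rx": 0,"ry": 0,"rz": 0,"jaw": 1},
    {"tx": 0,"ty": 0,"tz": -20,"rx": 0,"ry": 0,"rz": 0,"jaw": 1},
    {"tx": 0,"ty": 0,"tz": -20,"rx": 0,"ry": 0,"rz": 0,"jaw": 1},
  ],
)

```text
time_s: 1.8
position: [0.6005, -0.2491, 0.1783]
tool_rot: [[0.963, 0.271, -0.002], [0.271, -0.963, 0.006], [-0.001, -0.006, -1.0]]
ft_force: [0.5, -0.8, 1.4]
grip_width: 0.0855
```

```bash
cat > crop.py <<'E'
from h import *
import sys
n,f,x0,y0,x1,y1,k=sys.argv[1],sys.argv[2],*map(int,sys.argv[3:8])
d=shot(n,f);im=cv2.imread('pics/'+f)
cv2.imwrite('pics/c_'+f,cv2.resize(im[y0:y1,x0:x1],None,fx=k,fy=k,interpolation=cv2.INTER_CUBIC))
o=env.observe();print(o['time_s'],o['position'],o['q'],o['grip_width'],o['ft_force'])
E
python3 crop.py side s2.png 230 80 380 200 5; python3 crop.py top t2.png 250 110 400 230 5
```

```text
1.85 [ 0.60074972 -0.24950938  0.17965783] [-33.04369921  34.16004858  61.54811106   0.20644067  84.46268245
  41.26202689] 0.08517344856188447 [1.48000691 0.46945159 0.46018042]
1.9 [ 0.60096745 -0.24965382  0.18041174] [-33.04551065  34.11844144  61.49914373   0.21043382  84.47235337
  41.26745643] 0.08567975869106861 [-0.12521818  0.81157611 -0.29305806]
```

View pics/c_s2.png

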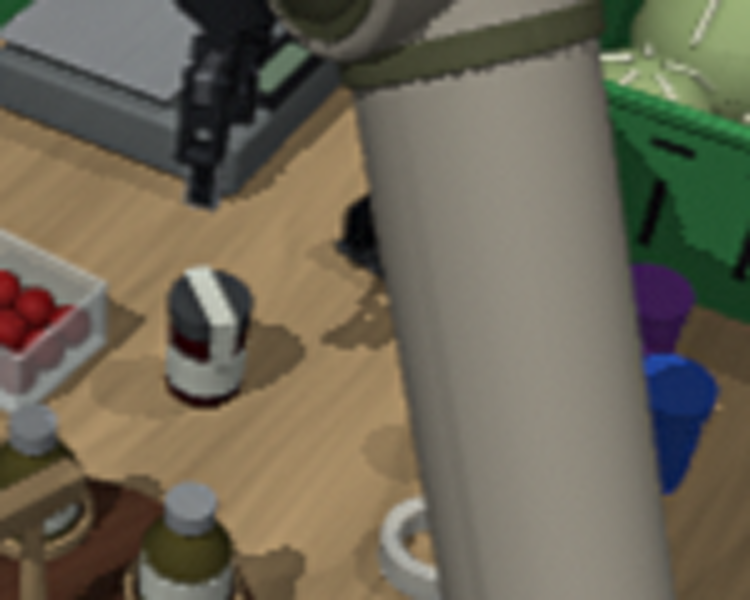

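View pics/c_t2.png

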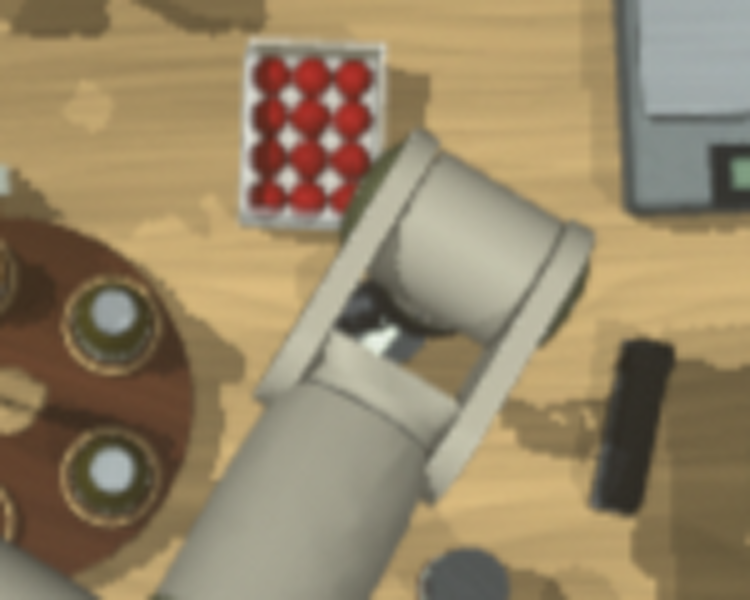

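Side view: the sealed jar is at about (207,335) in the crop, with the near finger above it at (203,200). The top view shows the wrist over the jar. Descending.

Request:
apply_moves(
  plan=[
    {"tx": 0,"ty": 0,"tz": -25,"rx": 0,"ry": 0,"rz": 0,"jaw": 1},
    {"tx": 0,"ty": 0,"tz": -50,"rx": 0,"ry": 0,"rz": 0,"jaw": 1},
    {"tx": 0,"ty": 0,"tz": -75,"rx": 0,"ry": 0,"rz": 0,"jaw": 1},
    {"tx": 0,"ty": 0,"tz": -90,"rx": 0,"ry": 0,"rz": 0,"jaw": 1},
    {"tx": 0,"ty": 0,"tz": -105,"rx": 0,"ry": 0,"rz": 0,"jaw": 1},
    {"tx": 0,"ty": 0,"tz": -120,"rx": 0,"ry": 0,"rz": 0,"jaw": 1},
    {"tx": 0,"ty": 0,"tz": -131,"rx": 0,"ry": 0,"rz": 0,"jaw": 1},
    {"tx": 0,"ty": 0,"tz": -131,"rx": 0,"ry": 0,"rz": 0,"jaw": 1},
  ],
)

```text
time_s: 2.7
position: [0.6004, -0.2501, 0.049]
tool_rot: [[0.963, 0.269, -0.0], [0.269, -0.963, 0.004], [0.001, -0.004, -1.0]]
ft_force: [0.2, 1.1, -0.3]
grip_width: 0.0855
```

```bash
python3 crop.py side s3.png 230 80 330 180 6
```

```text
2.75 [ 0.60082694 -0.25019947  0.04990955] [-33.09288394  41.17920936  70.82694842   0.22464665  68.06287547
  41.20015831] 0.08530622867540465 [-0.43785362 -0.17863641  0.29111328]
```

View pics/c_s3.png

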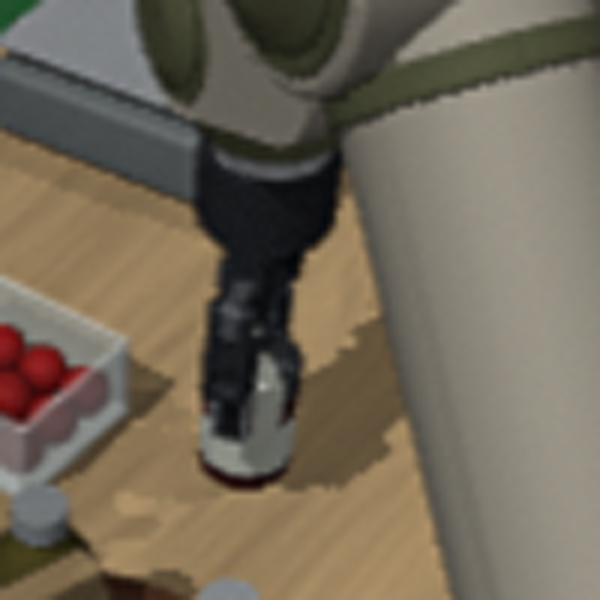

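Request:
apply_moves(
  plan=[
    {"tx": 0,"ty": 0,"tz": 0,"rx": 0,"ry": 0,"rz": 0,"jaw": -1},
    {"tx": 0,"ty": 0,"tz": 0,"rx": 0,"ry": 0,"rz": 0,"jaw": -1},
    {"tx": 0,"ty": 0,"tz": 0,"rx": 0,"ry": 0,"rz": 0,"jaw": -1},
    {"tx": 0,"ty": 0,"tz": 0,"rx": 0,"ry": 0,"rz": 0,"jaw": -1},
    {"tx": 0,"ty": 0,"tz": 0,"rx": 0,"ry": 0,"rz": 0,"jaw": -1},
    {"tx": 0,"ty": 0,"tz": 0,"rx": 0,"ry": 0,"rz": 0,"jaw": -1},
    {"tx": 0,"ty": 0,"tz": 0,"rx": 0,"ry": 0,"rz": 0,"jaw": -1},
    {"tx": 0,"ty": 0,"tz": 0,"rx": 0,"ry": 0,"rz": 0,"jaw": -1},
  ],
  grip_force=40,
)

```text
time_s: 3.55
position: [0.6015, -0.2507, 0.0514]
tool_rot: [[0.963, 0.269, 0.003], [0.269, -0.963, 0.002], [0.004, -0.001, -1.0]]
ft_force: [-0.1, -0.9, 6.0]
grip_width: 0.0569
```

Request:
apply_moves(
  plan=[
    {"tx": 0,"ty": 0,"tz": 10,"rx": 0,"ry": 0,"rz": 0,"jaw": -1},
    {"tx": 0,"ty": 0,"tz": 25,"rx": 0,"ry": 0,"rz": 0,"jaw": -1},
    {"tx": 0,"ty": 0,"tz": 50,"rx": 0,"ry": 0,"rz": 0,"jaw": -1},
    {"tx": 0,"ty": 0,"tz": 80,"rx": 0,"ry": 0,"rz": 0,"jaw": -1},
    {"tx": 0,"ty": 0,"tz": 110,"rx": 0,"ry": 0,"rz": 0,"jaw": -1},
    {"tx": 0,"ty": 0,"tz": 140,"rx": 0,"ry": 0,"rz": 0,"jaw": -1},
    {"tx": 0,"ty": 0,"tz": 170,"rx": 0,"ry": 0,"rz": 0,"jaw": -1},
    {"tx": 0,"ty": 0,"tz": 180,"rx": 0,"ry": 0,"rz": 0,"jaw": -1},
    {"tx": 0,"ty": 0,"tz": 180,"rx": 0,"ry": 0,"rz": 0,"jaw": -1},
  ],
)

```text
time_s: 4.45
position: [0.6017, -0.2508, 0.2327]
tool_rot: [[0.963, 0.269, 0.006], [0.269, -0.963, 0.001], [0.005, 0.001, -1.0]]
ft_force: [0.6, -0.0, -3.3]
grip_width: 0.0566
```

```bash
python3 crop.py side s4.png 210 20 330 140 5
```

```text
4.5 [ 0.60128702 -0.2505263   0.23081106] [-33.09232452  32.34491977  56.44288086   0.20199786  91.14962453
  41.28515452] 0.05708043469583269 [ 0.08630748 -0.56266352 -2.41544909]
```

View pics/c_s4.png

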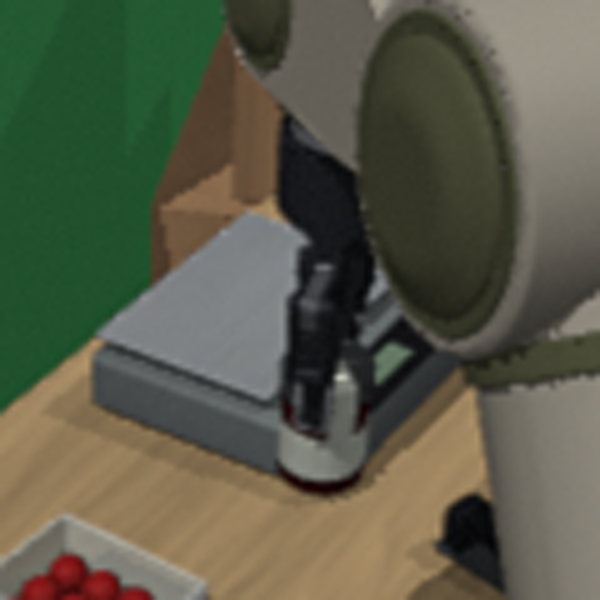

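Request:
apply_moves(
  plan=[
    {"tx": -8,"ty": 20,"tz": 0,"rx": 0,"ry": 0,"rz": 0.08,"jaw": -1},
    {"tx": -20,"ty": 47,"tz": 0,"rx": 0,"ry": 0,"rz": 0.16,"jaw": -1},
    {"tx": -32,"ty": 76,"tz": 0,"rx": 0,"ry": 0,"rz": 0.24,"jaw": -1},
    {"tx": -44,"ty": 105,"tz": 0,"rx": 0,"ry": 0,"rz": 0.32,"jaw": -1},
    {"tx": -57,"ty": 135,"tz": 0,"rx": 0,"ry": 0,"rz": 0.4,"jaw": -1},
    {"tx": -70,"ty": 165,"tz": 0,"rx": 0,"ry": 0,"rz": 0.48,"jaw": -1},
    {"tx": -83,"ty": 195,"tz": 0,"rx": 0,"ry": 0,"rz": 0.56,"jaw": -1},
    {"tx": -96,"ty": 225,"tz": 0,"rx": 0,"ry": 0,"rz": 0.64,"jaw": -1},
    {"tx": -107,"ty": 252,"tz": 0,"rx": 0,"ry": 0,"rz": 0.72,"jaw": -1},
    {"tx": -117,"ty": 276,"tz": 0,"rx": 0,"ry": 0,"rz": 0.8,"jaw": -1},
    {"tx": -125,"ty": 296,"tz": 0,"rx": 0,"ry": 0,"rz": 0.88,"jaw": -1},
    {"tx": -130,"ty": 307,"tz": 0,"rx": 0,"ry": 0,"rz": 0.956,"jaw": -1},
  ],
)

```text
time_s: 5.7
position: [0.4697, 0.058, 0.2291]
tool_rot: [[0.331, 0.944, -0.004], [0.944, -0.331, 0.004], [0.003, -0.005, -1.0]]
ft_force: [-0.0, -0.6, -2.6]
grip_width: 0.0568
```

Request:
apply_moves(
  plan=[
    {"tx": 0,"ty": 0,"tz": -10,"rx": 0,"ry": 0,"rz": 0,"jaw": -1},
    {"tx": 0,"ty": 0,"tz": -25,"rx": 0,"ry": 0,"rz": 0,"jaw": -1},
    {"tx": 0,"ty": 0,"tz": -35,"rx": 0,"ry": 0,"rz": 0,"jaw": -1},
    {"tx": 0,"ty": 0,"tz": -35,"rx": 0,"ry": 0,"rz": 0,"jaw": -1},
  ],
)

```text
time_s: 6.1
position: [0.4688, 0.0576, 0.1918]
tool_rot: [[0.333, 0.943, -0.009], [0.943, -0.333, 0.005], [0.002, -0.01, -1.0]]
ft_force: [-0.8, 0.4, -0.9]
grip_width: 0.0567
```

```bash
python3 crop.py side s5.png 170 130 310 250 5;python3 crop.py top t5.png 195 125 315 245 5; python3 -c "
from h import *;print(env.observe()['tool_rot'])"
```

```text
6.15 [0.4694072  0.05758767 0.19293834] [-7.51402628 16.28286213 89.62872742  0.22559494 74.50412965 11.85056511] 0.057098187461142605 [ 0.97010873  0.03544011 -1.46504117]
6.2 [0.46977145 0.05762053 0.19370735] [-7.50405605 16.23104517 89.56276348  0.22568519 74.52331456 11.84362635] 0.05665186227755454 [ 0.80982463  0.44806299 -2.16337393]
[[ 0.3323076   0.94315787 -0.00498964]
 [ 0.94316755 -0.33228728  0.00448616]
 [ 0.00257316 -0.00619685 -0.99997749]]
```

View pics/c_s5.png

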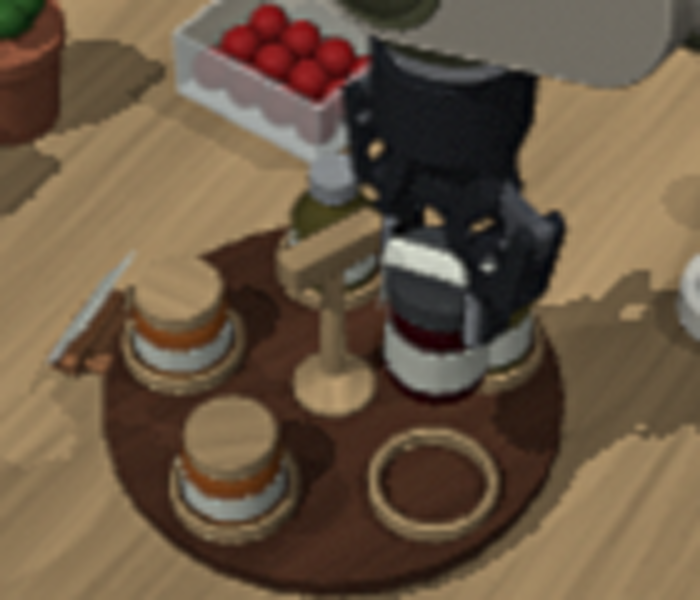

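View pics/c_t5.png

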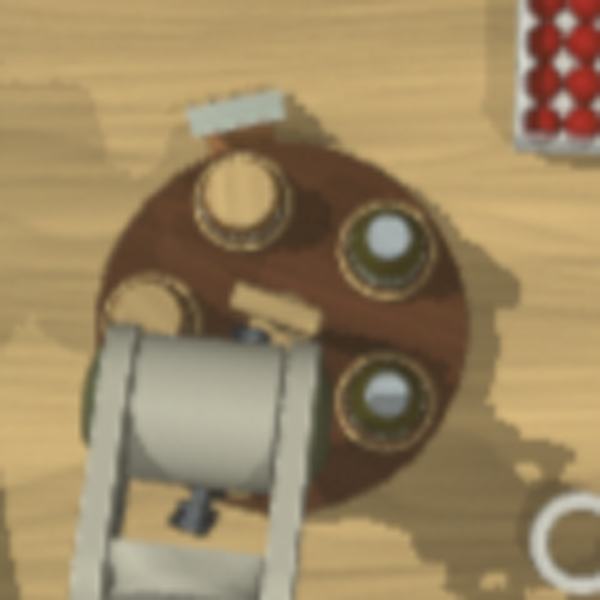

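```bash
python3 - <<'E'
from h import *
d=load('s5.png')
k=lambda p:((p[0]-170+.5)*5-.5,(p[1]-130+.5)*5-.5)
o=env.observe()['position']
def ring(c,r,z):
    P=np.array([k(proj(d,(c[0]+r*np.cos(a),c[1]+r*np.sin(a),z))) for a in np.linspace(0,6.28,90)]);return P.min(0),P.max(0)
for x,y in[(o[0],o[1]),(o[0]-.005,o[1]),(o[0],o[1]+.005)]:
    print('jar bottom ring',ring((x,y),.027,o[2]-.0505), 'body top under lid',ring((x,y),.029,o[2]-.0505+.064))
for c in[(.4718,.0567),(.4672,.0604),(.4695,.0577)]: print('collar',c,ring(c,.036,.046))
E
```

```text
jar bottom ring (array([387.00695051, 328.1384907 ]), array([490.46111085, 407.68989224])) body top under lid (array([384.67497327, 242.17378299]), array([501.71761918, 328.65348716]))
jar bottom ring (array([395.07910431, 332.05306228]), array([498.72592836, 411.90412729])) body top under lid (array([393.1736168, 246.1241915]), array([510.4458781 , 332.94740416]))
jar bottom ring (array([381.80712838, 334.07851396]), array([485.56812261, 414.10015228])) body top under lid (array([379.18985722, 248.1518514 ]), array([496.5982075 , 335.16994163]))
collar (0.4718, 0.0567) (array([366.58284124, 424.65350316]), array([494.53681077, 528.09268994]))
collar (0.4672, 0.0604) (array([369.8383254, 432.3883048]), array([498.25668383, 536.58134295]))
collar (0.4695, 0.0577) (array([369.03509107, 427.53701961]), array([497.16097842, 531.25555288]))
```

```bash
python3 - <<'E'
import cv2
im=cv2.imread('pics/s5.png')
c=im[180:245,235:285]; c=cv2.resize(c,None,fx=9,fy=9,interpolation=cv2.INTER_NEAREST)
for i in range(0,50,5): cv2.putText(c,str(235+i),(i*9,8),0,.3,(255,255,255));cv2.line(c,(i*9,0),(i*9,585),(90,90,90),1)
for i in range(0,65,5): cv2.putText(c,str(180+i),(0,i*9+8),0,.3,(255,255,255));cv2.line(c,(0,i*9),(450,i*9),(90,90,90),1)
cv2.imwrite('pics/z5.png',c)
E
```

```text
(no output)
```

View pics/z5.png

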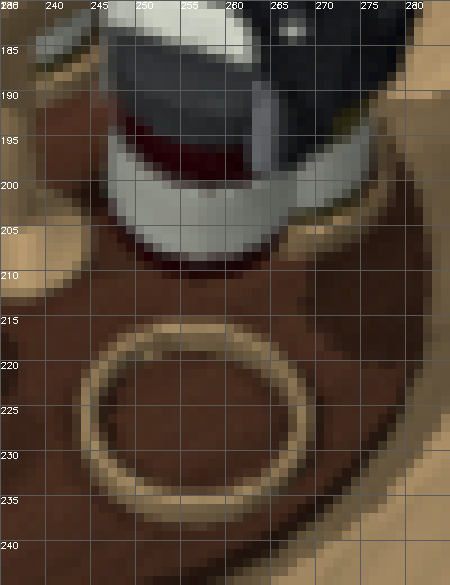

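Request:
apply_moves(
  plan=[
    {"tx": -1,"ty": 0,"tz": -15,"rx": 0,"ry": 0,"rz": 0,"jaw": -1},
    {"tx": -1,"ty": 0,"tz": -35,"rx": 0,"ry": 0,"rz": 0,"jaw": -1},
    {"tx": -1,"ty": 0,"tz": -55,"rx": 0,"ry": 0,"rz": 0,"jaw": -1},
    {"tx": -1,"ty": 0,"tz": -70,"rx": 0,"ry": 0,"rz": 0,"jaw": -1},
    {"tx": -1,"ty": 0,"tz": -80,"rx": 0,"ry": 0,"rz": 0,"jaw": -1},
    {"tx": -1,"ty": 0,"tz": -84,"rx": 0,"ry": 0,"rz": 0,"jaw": -1},
    {"tx": -1,"ty": 0,"tz": -84,"rx": 0,"ry": 0,"rz": 0,"jaw": -1},
    {"tx": -1,"ty": 0,"tz": -84,"rx": 0,"ry": 0,"rz": 0,"jaw": -1},
  ],
)

```text
time_s: 7.0
position: [0.4692, 0.0575, 0.1103]
tool_rot: [[0.332, 0.943, -0.004], [0.943, -0.332, 0.004], [0.003, -0.005, -1.0]]
ft_force: [0.2, 0.4, -1.6]
grip_width: 0.0568
```

```bash
cat > zoom.py <<'E'
from h import *
import sys
n,f,x0,y0,x1,y1=sys.argv[1],sys.argv[2],*map(int,sys.argv[3:7])
if n!='-': shot(n,f)
im=cv2.imread('pics/'+f)
c=cv2.resize(im[y0:y1,x0:x1],None,fx=9,fy=9,interpolation=cv2.INTER_NEAREST)
for i in range(0,x1-x0,5): cv2.putText(c,str(x0+i),(i*9,8),0,.3,(255,255,255));cv2.line(c,(i*9,0),(i*9,2000),(90,90,90),1)
for i in range(0,y1-y0,5): cv2.putText(c,str(y0+i),(0,i*9+8),0,.3,(255,255,255));cv2.line(c,(0,i*9),(2000,i*9),(90,90,90),1)
cv2.imwrite('pics/z_'+f,c)
o=env.observe();print(o['time_s'],o['position'],o['q'],o['grip_width'],o['ft_force'])
E
python3 zoom.py side s6.png 235 185 290 245
```

```text
7.05 [0.46920405 0.0575537  0.11037577] [-7.5227255  22.05450436 96.91652207  0.25027316 61.26436311 11.76982772] 0.056422233773706816 [-0.09340849  1.07215458 -1.69271666]
```

View pics/z_s6.png

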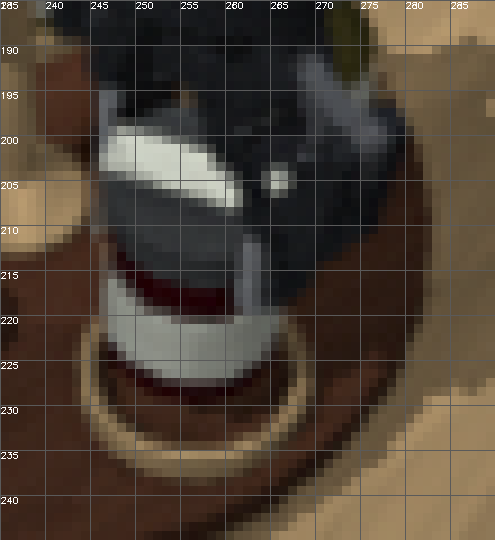

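```bash
python3 - <<'E'
from h import *
d=load('s6.png'); o=np.array([.4692,.0575,.1104])
def ring(c,r,z):
    P=np.array([proj(d,(c[0]+r*np.cos(a),c[1]+r*np.sin(a),z)) for a in np.linspace(0,6.28,180)])+.5;return np.r_[P.min(0),P.max(0)].round(2)
for dz in(-.0505,-.047): print('bot',ring(o,.027,o[2]+dz),'lidtop',ring(o,.029,o[2]+dz+.08),'lidbot',ring(o,.029,o[2]+dz+.064))
print('bot dx-5',ring(o+[-.005,0,0],.027,o[2]-.0505),'dy+5',ring(o+[0,.005,0],.027,o[2]-.0505))
print('collar out',ring((.4718,.0567),.036,.046),ring((.4718,.0567),.036,.034),'in',ring((.4718,.0567),.032,.046))
# original sealed jar on table, side1
d=load('side1.png'); c=(.6007,-.2505)
print('sealed bot',ring(c,.027,0),'lidtop',ring(c,.029,.08))
d=load('s4.png');c=(.6013,-.2505);z=.2308-.0505
print('held s4 bot',ring(c,.027,z),'lidtop',ring(c,.029,z+.08))
E
python3 zoom.py - side1.png 255 125 290 165;python3 zoom.py - s4.png 255 80 295 125
```

```text
bot [247.3  215.1  266.72 230.71] lidtop [246.93 196.04 269.1  213.12] lidbot [246.86 199.92 268.75 216.95]
bot [247.32 214.34 266.78 229.96] lidtop [246.95 195.17 269.18 212.27] lidbot [246.87 199.08 268.82 216.12]
bot dx-5 [248.82 215.87 268.27 231.54] dy+5 [246.33 216.27 265.8  231.97]
collar out [243.42 215.03 269.01 235.72] [243.4  217.58 268.76 238.21] in [244.84 216.13 267.58 234.52]
sealed bot [263.1  152.29 278.5  162.83] lidtop [263.59 134.32 280.94 145.65]
held s4 bot [265.55 110.01 282.77 120.48] lidtop [266.23  87.59 285.76  98.67]
7.05 [0.46920405 0.0575537  0.11037577] [-7.5227255  22.05450436 96.91652207  0.25027316 61.26436311 11.76982772] 0.056422233773706816 [-0.09340849  1.07215458 -1.69271666]
7.05 [0.46920405 0.0575537  0.11037577] [-7.5227255  22.05450436 96.91652207  0.25027316 61.26436311 11.76982772] 0.056422233773706816 [-0.09340849  1.07215458 -1.69271666]
```

View pics/z_side1.png

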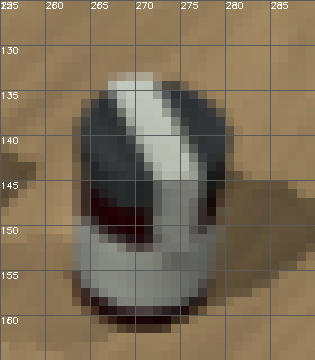

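View pics/z_s4.png

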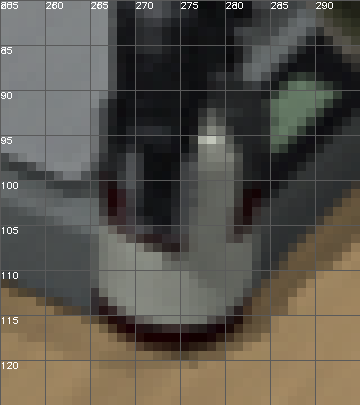

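Request:
apply_moves(
  plan=[
    {"tx": 0,"ty": 2.5,"tz": 0,"rx": 0,"ry": 0,"rz": 0,"jaw": -1},
    {"tx": 0,"ty": 2.5,"tz": -4,"rx": 0,"ry": 0,"rz": 0,"jaw": -1},
    {"tx": 0,"ty": 2.5,"tz": -8,"rx": 0,"ry": 0,"rz": 0,"jaw": -1},
    {"tx": 0,"ty": 2.5,"tz": -12,"rx": 0,"ry": 0,"rz": 0,"jaw": -1},
    {"tx": 0,"ty": 2.5,"tz": -15,"rx": 0,"ry": 0,"rz": 0,"jaw": -1},
    {"tx": 0,"ty": 2.5,"tz": -17,"rx": 0,"ry": 0,"rz": 0,"jaw": -1},
    {"tx": 0,"ty": 2.5,"tz": -17,"rx": 0,"ry": 0,"rz": 0,"jaw": -1},
  ],
)

```text
time_s: 7.75
position: [0.4691, 0.06, 0.0931]
tool_rot: [[0.332, 0.943, -0.004], [0.943, -0.332, 0.004], [0.003, -0.005, -1.0]]
ft_force: [-0.6, 0.5, -1.5]
grip_width: 0.0572
```

```bash
python3 zoom.py side s7.png 235 185 290 245
```

```text
7.8 [0.46919799 0.0600272  0.09325959] [-7.21588954 23.53699188 98.11386292  0.25729492 58.59822619 12.06454187] 0.056188504743196296 [-0.51560087 -0.11164091 -1.57451531]
```

View pics/z_s7.png

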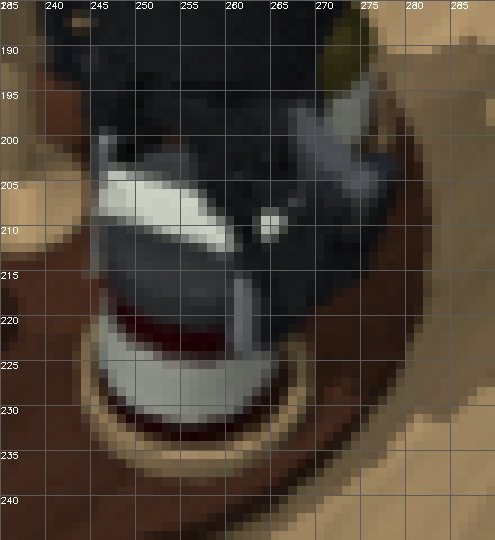

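Request:
apply_moves(
  plan=[
    {"tx": 0,"ty": 0,"tz": -3,"rx": 0,"ry": 0,"rz": 0,"jaw": -1},
    {"tx": 0,"ty": 0,"tz": -5,"rx": 0,"ry": 0,"rz": 0,"jaw": -1},
    {"tx": 0,"ty": 0,"tz": -7,"rx": 0,"ry": 0,"rz": 0,"jaw": -1},
    {"tx": 0,"ty": 0,"tz": -8,"rx": 0,"ry": 0,"rz": 0,"jaw": -1},
    {"tx": 0,"ty": 0,"tz": -8,"rx": 0,"ry": 0,"rz": 0,"jaw": -1},
  ],
)

```text
time_s: 8.3
position: [0.4692, 0.0601, 0.0854]
tool_rot: [[0.332, 0.943, -0.004], [0.943, -0.332, 0.004], [0.003, -0.005, -1.0]]
ft_force: [-1.0, 0.2, 1.0]
grip_width: 0.0565
```

Request:
apply_moves(
  plan=[
    {"tx": 0,"ty": 0,"tz": -1,"rx": 0,"ry": 0,"rz": 0,"jaw": -1},
    {"tx": 0,"ty": 0,"tz": -1,"rx": 0,"ry": 0,"rz": 0,"jaw": -1},
  ],
)

```text
time_s: 8.5
position: [0.4693, 0.0602, 0.0852]
tool_rot: [[0.332, 0.943, -0.003], [0.943, -0.332, 0.004], [0.003, -0.004, -1.0]]
ft_force: [-3.2, 0.6, 9.6]
grip_width: 0.0567
```

```bash
python3 zoom.py side s8.png 235 185 290 245
```

```text
8.55 [0.46932485 0.06014303 0.08521338] [-7.20568102 24.2402386  98.68590053  0.27406506 57.27542541 12.05835801] 0.05658372822006848 [-2.86527786  0.97774746  9.23884705]
```

View pics/z_s8.png

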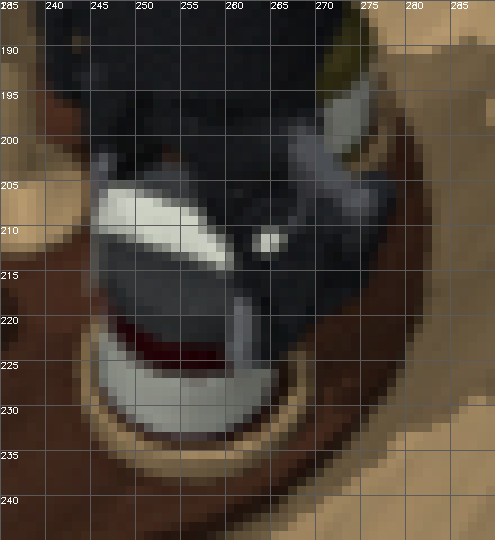

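Request:
apply_moves(
  plan=[
    {"tx": 0,"ty": 0,"tz": 0,"rx": 0,"ry": 0,"rz": 0,"jaw": -1},
    {"tx": 0,"ty": 0,"tz": 0,"rx": 0,"ry": 0,"rz": 0,"jaw": 0.5},
    {"tx": 0,"ty": 0,"tz": 0,"rx": 0,"ry": 0,"rz": 0,"jaw": 0.7},
    {"tx": 0,"ty": 0,"tz": 0,"rx": 0,"ry": 0,"rz": 0,"jaw": 0.8},
    {"tx": 0,"ty": 0,"tz": 0,"rx": 0,"ry": 0,"rz": 0,"jaw": 0.8},
  ],
)

```text
time_s: 9.05
position: [0.4694, 0.0601, 0.0851]
tool_rot: [[0.332, 0.943, -0.003], [0.943, -0.332, 0.004], [0.003, -0.004, -1.0]]
ft_force: [-0.1, -0.0, 0.6]
grip_width: 0.0769
```

```bash
python3 zoom.py side s9.png 235 185 290 245
```

```text
9.1 [0.46933324 0.06010187 0.08515021] [-7.20953394 24.24775115 98.68662539  0.2717013  57.27137486 12.05879617] 0.07687079723290755 [0.80632184 0.01553246 0.15463246]
```

View pics/z_s9.png

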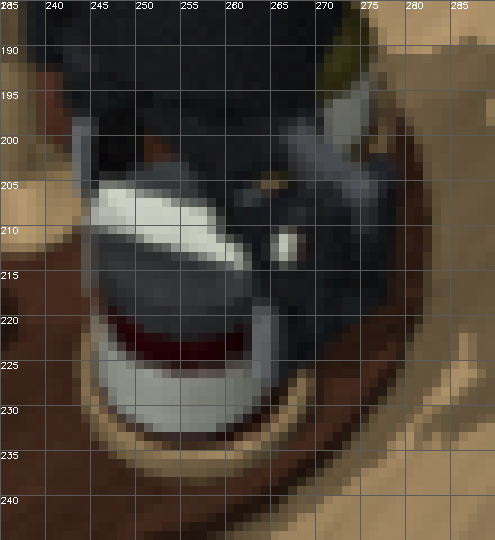

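Request:
apply_moves(
  plan=[
    {"tx": 0,"ty": 0,"tz": 10,"rx": 0,"ry": 0,"rz": 0,"jaw": 0.8},
    {"tx": 0,"ty": 0,"tz": 30,"rx": 0,"ry": 0,"rz": 0,"jaw": 0.8},
    {"tx": 0,"ty": 0,"tz": 60,"rx": 0,"ry": 0,"rz": 0,"jaw": 0.9},
    {"tx": 0,"ty": 0,"tz": 95,"rx": 0,"ry": 0,"rz": 0,"jaw": 1},
    {"tx": 0,"ty": 0,"tz": 130,"rx": 0,"ry": 0,"rz": 0,"jaw": 1},
    {"tx": -5,"ty": -30,"tz": 140,"rx": 0,"ry": 0,"rz": -0.08,"jaw": 1},
    {"tx": -11,"ty": -70,"tz": 140,"rx": 0,"ry": 0,"rz": -0.2,"jaw": 1},
    {"tx": -18,"ty": -110,"tz": 140,"rx": 0,"ry": 0,"rz": -0.33,"jaw": 1},
    {"tx": -25,"ty": -150,"tz": 140,"rx": 0,"ry": 0,"rz": -0.46,"jaw": 1},
    {"tx": -32,"ty": -190,"tz": 140,"rx": 0,"ry": 0,"rz": -0.58,"jaw": 1},
    {"tx": -39,"ty": -230,"tz": 140,"rx": 0,"ry": 0,"rz": -0.7,"jaw": 1},
    {"tx": -45,"ty": -265,"tz": 140,"rx": 0,"ry": 0,"rz": -0.8,"jaw": 1},
  ],
)

```text
time_s: 10.3
position: [0.4237, -0.2067, 0.226]
tool_rot: [[0.91, 0.414, 0.002], [0.414, -0.91, 0.005], [0.003, -0.003, -1.0]]
ft_force: [1.0, 0.5, 0.2]
grip_width: 0.0853
```

```bash
python3 crop.py side s10.png 170 110 320 230 5;python3 crop.py top t10.png 195 125 355 245 5
```

```text
10.35 [ 0.42343097 -0.21084202  0.2257933 ] [-40.94500971  14.33379042  86.51533262   0.16575849  79.17474144
  25.00446552] 0.08501786356545275 [ 0.10711929 -4.58455743  0.96999166]
10.4 [ 0.42372187 -0.20831581  0.22563603] [-40.71891591  14.27689312  86.62340992   0.23284545  79.18995973
  24.88091838] 0.0854361190238804 [ 0.1410069   0.7940516  -0.48396706]
```

View pics/c_s10.png

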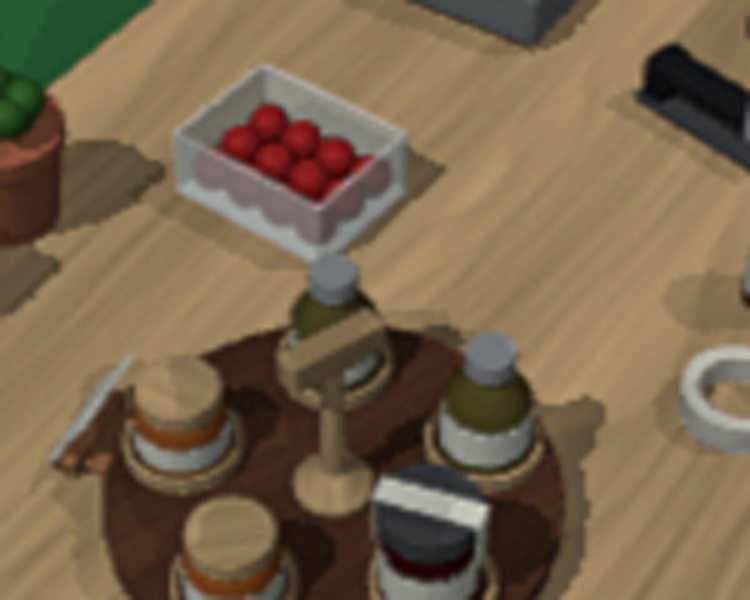

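View pics/c_t10.png

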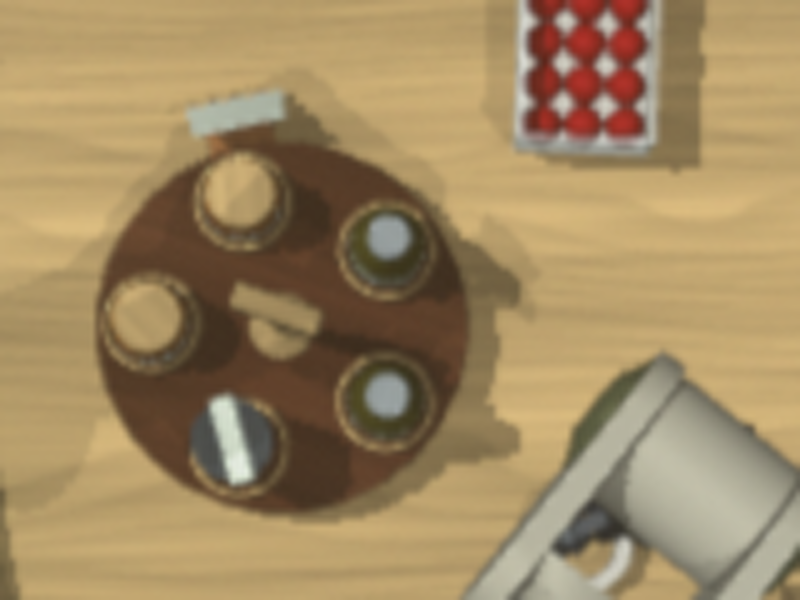

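```bash
python3 - <<'E'
from m import *
d=load('t10.png'); print(onz(d,*N(195,125,5,233,441),.114), onz(d,*N(195,125,5,276,310),.162))
E
python3 zoom.py - top1.png 325 210 365 245
```

```text
[0.47321521 0.0591736  0.114     ] [0.5594918  0.02531151 0.162     ]
10.4 [ 0.42372187 -0.20831581  0.22563603] [-40.71891591  14.27689312  86.62340992   0.23284545  79.18995973
  24.88091838] 0.0854361190238804 [ 0.1410069   0.7940516  -0.48396706]
```

View pics/z_top1.png

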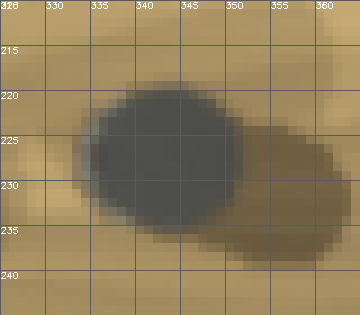

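Request:
apply_moves(
  plan=[
    {"tx": -4,"ty": -30,"tz": -15,"rx": 0,"ry": 0,"rz": 0,"jaw": 1},
    {"tx": -10,"ty": -65,"tz": -40,"rx": 0,"ry": 0,"rz": 0,"jaw": 1},
    {"tx": -14,"ty": -85,"tz": -70,"rx": 0,"ry": 0,"rz": 0,"jaw": 1},
    {"tx": -14,"ty": -90,"tz": -95,"rx": 0,"ry": 0,"rz": 0,"jaw": 1},
    {"tx": -14,"ty": -90,"tz": -110,"rx": 0,"ry": 0,"rz": 0,"jaw": 1},
    {"tx": -14,"ty": -90,"tz": -115,"rx": 0,"ry": 0,"rz": 0,"jaw": 1},
    {"tx": -14,"ty": -90,"tz": -115,"rx": 0,"ry": 0,"rz": 0,"jaw": 1},
  ],
)

```text
time_s: 11.1
position: [0.4099, -0.2978, 0.1109]
tool_rot: [[0.911, 0.413, 0.001], [0.413, -0.911, 0.004], [0.003, -0.004, -1.0]]
ft_force: [0.9, -0.4, -0.1]
grip_width: 0.0853
```

```bash
python3 crop.py side s11.png 270 90 390 210 5;python3 crop.py top t11.png 275 155 395 275 5
```

```text
11.15 [ 0.41013223 -0.29812245  0.11147163] [-49.5247683   24.8023271   91.69426547   0.23979969  63.57134023
  15.96015344] 0.08504394954474236 [-0.51825714 -0.39512185  0.69072423]
11.2 [ 0.41023226 -0.29824885  0.11175645] [-49.52564448  24.77665185  91.68060147   0.24020776  63.56459989
  15.96038395] 0.08531531698661024 [-0.84506552  0.83000404  0.28891265]
```

View pics/c_s11.png

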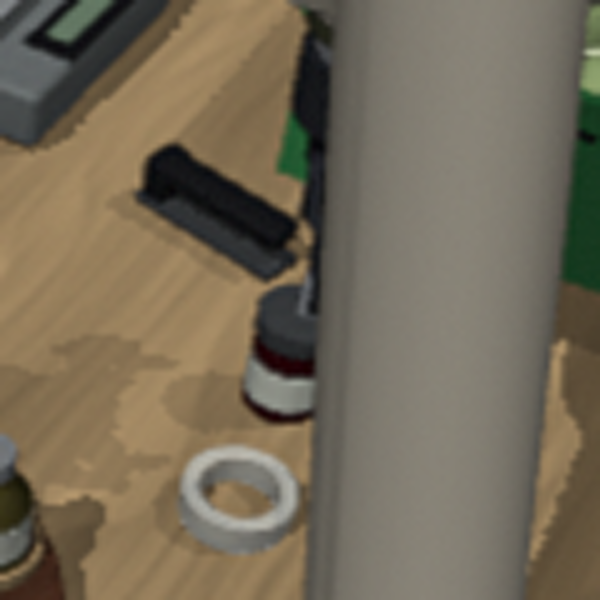

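View pics/c_t11.png

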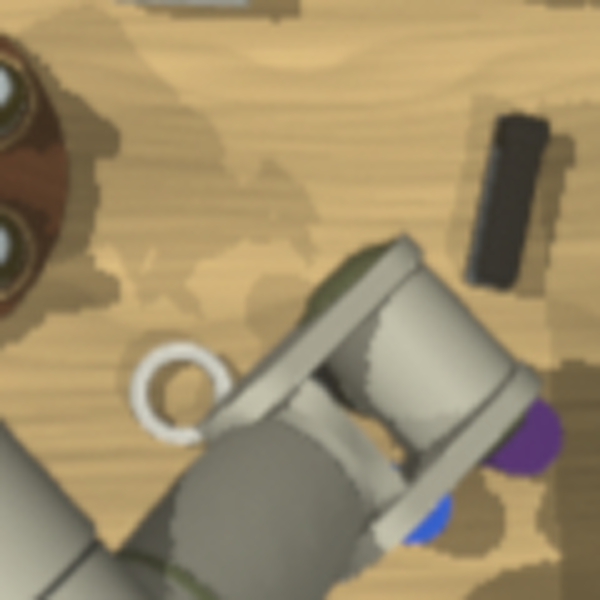

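```bash
python3 - <<'E'
from h import *
d=load('s11.png')
k=lambda p:((p-[270,90]+.5)*5-.5).round(0)
c=np.array([.4102,-.2982]);u=np.array([-.413,.911])
for r in(.0425,.05):
  for z in(.112,.124): print(r,z,k(proj(d,(*(c+r*u),z))))
print('lid',k(proj(d,(*c,.08))))
E
```

```text
0.0425 0.112 [312. 323.]
0.0425 0.124 [316. 309.]
0.05 0.112 [312. 331.]
0.05 0.124 [316. 317.]
lid [302. 316.]
```

Request:
apply_moves(
  plan=[
    {"tx": 0,"ty": 0,"tz": -15,"rx": 0,"ry": 0,"rz": 0,"jaw": 1},
    {"tx": 0,"ty": 0,"tz": -30,"rx": 0,"ry": 0,"rz": 0,"jaw": 1},
    {"tx": 0,"ty": 0,"tz": -45,"rx": 0,"ry": 0,"rz": 0,"jaw": 1},
    {"tx": 0,"ty": 0,"tz": -56,"rx": 0,"ry": 0,"rz": 0,"jaw": 1},
    {"tx": 0,"ty": 0,"tz": -62,"rx": 0,"ry": 0,"rz": 0,"jaw": 1},
    {"tx": 0,"ty": 0,"tz": -62,"rx": 0,"ry": 0,"rz": 0,"jaw": 1},
    {"tx": 0,"ty": 0,"tz": -62,"rx": 0,"ry": 0,"rz": 0,"jaw": -1},
    {"tx": 0,"ty": 0,"tz": -62,"rx": 0,"ry": 0,"rz": 0,"jaw": -1},
    {"tx": 0,"ty": 0,"tz": -62,"rx": 0,"ry": 0,"rz": 0,"jaw": -1},
    {"tx": 0,"ty": 0,"tz": -62,"rx": 0,"ry": 0,"rz": 0,"jaw": -1},
    {"tx": 0,"ty": 0,"tz": -62,"rx": 0,"ry": 0,"rz": 0,"jaw": -1},
    {"tx": 0,"ty": 0,"tz": -62,"rx": 0,"ry": 0,"rz": 0,"jaw": -1},
  ],
  grip_force=40,
)

```text
time_s: 12.4
position: [0.4107, -0.2989, 0.0508]
tool_rot: [[0.911, 0.413, 0.004], [0.413, -0.911, 0.001], [0.004, 0.001, -1.0]]
ft_force: [0.5, 0.3, 5.5]
grip_width: 0.0567
```

Request:
apply_moves(
  plan=[
    {"tx": 0,"ty": 0,"tz": 0,"rx": 0,"ry": 0,"rz": 0,"jaw": -1},
    {"tx": 0,"ty": 0,"tz": 10,"rx": 0,"ry": 0,"rz": 0,"jaw": -1},
    {"tx": 0,"ty": 0,"tz": 25,"rx": 0,"ry": 0,"rz": 0,"jaw": -1},
    {"tx": 0,"ty": 0,"tz": 50,"rx": 0,"ry": 0,"rz": 0,"jaw": -1},
    {"tx": 0,"ty": 0,"tz": 80,"rx": 0,"ry": 0,"rz": 0,"jaw": -1},
    {"tx": 0,"ty": 0,"tz": 110,"rx": 0,"ry": 0,"rz": 0,"jaw": -1},
    {"tx": 0,"ty": 0,"tz": 140,"rx": 0,"ry": 0,"rz": 0,"jaw": -1},
    {"tx": 0,"ty": 0,"tz": 170,"rx": 0,"ry": 0,"rz": 0,"jaw": -1},
    {"tx": 0,"ty": 0,"tz": 190,"rx": 0,"ry": 0,"rz": 0,"jaw": -1},
  ],
)

```text
time_s: 13.3
position: [0.4107, -0.2988, 0.2436]
tool_rot: [[0.911, 0.413, 0.006], [0.413, -0.911, -0.001], [0.005, 0.003, -1.0]]
ft_force: [0.1, -0.4, -1.9]
grip_width: 0.0569
```

```bash
python3 crop.py side s12.png 270 40 390 210 3
```

```text
13.35 [ 0.41135178 -0.29947317  0.24608537] [-49.51955695  16.78042893  79.49980985   0.21758568  83.19877067
  16.04041021] 0.05690904883566587 [ 0.6027814  -0.2599713   2.78259523]
```

View pics/c_s12.png

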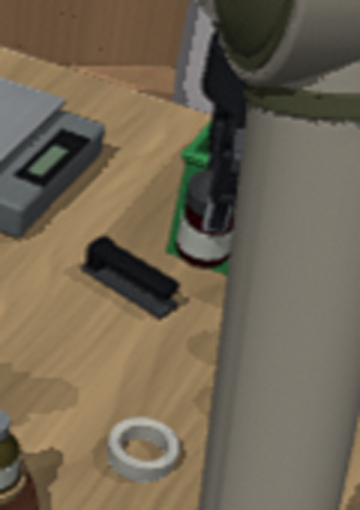

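Request:
apply_moves(
  plan=[
    {"tx": 3,"ty": 25,"tz": 5,"rx": 0,"ry": 0,"rz": 0.05,"jaw": -1},
    {"tx": 8,"ty": 65,"tz": 5,"rx": 0,"ry": 0,"rz": 0.13,"jaw": -1},
    {"tx": 13,"ty": 107,"tz": 5,"rx": 0,"ry": 0,"rz": 0.22,"jaw": -1},
    {"tx": 18,"ty": 149,"tz": 5,"rx": 0,"ry": 0,"rz": 0.31,"jaw": -1},
    {"tx": 22,"ty": 191,"tz": 5,"rx": 0,"ry": 0,"rz": 0.4,"jaw": -1},
    {"tx": 27,"ty": 233,"tz": 5,"rx": 0,"ry": 0,"rz": 0.49,"jaw": -1},
    {"tx": 32,"ty": 275,"tz": 5,"rx": 0,"ry": 0,"rz": 0.58,"jaw": -1},
    {"tx": 37,"ty": 317,"tz": 5,"rx": 0,"ry": 0,"rz": 0.67,"jaw": -1},
    {"tx": 42,"ty": 359,"tz": 5,"rx": 0,"ry": 0,"rz": 0.76,"jaw": -1},
    {"tx": 46,"ty": 401,"tz": 5,"rx": 0,"ry": 0,"rz": 0.85,"jaw": -1},
    {"tx": 51,"ty": 443,"tz": 5,"rx": 0,"ry": 0,"rz": 0.94,"jaw": -1},
    {"tx": 56,"ty": 485,"tz": 5,"rx": 0,"ry": 0,"rz": 1.03,"jaw": -1},
  ],
)

```text
time_s: 14.55
position: [0.4668, 0.1873, 0.2508]
tool_rot: [[0.111, 0.994, 0.008], [0.994, -0.111, 0.005], [0.006, 0.007, -1.0]]
ft_force: [1.1, 0.1, -2.5]
grip_width: 0.057
```

Request:
apply_moves(
  plan=[
    {"tx": 4,"ty": 38,"tz": 0,"rx": 0,"ry": 0,"rz": 0.08,"jaw": -1},
    {"tx": 8,"ty": 76,"tz": 0,"rx": 0,"ry": 0,"rz": 0.16,"jaw": -1},
    {"tx": 12,"ty": 110,"tz": -10,"rx": 0,"ry": 0,"rz": 0.22,"jaw": -1},
    {"tx": 15,"ty": 133,"tz": -30,"rx": 0,"ry": 0,"rz": 0.26,"jaw": -1},
    {"tx": 15,"ty": 140,"tz": -55,"rx": 0,"ry": 0,"rz": 0.26,"jaw": -1},
    {"tx": 15,"ty": 140,"tz": -80,"rx": 0,"ry": 0,"rz": 0.26,"jaw": -1},
    {"tx": 15,"ty": 140,"tz": -105,"rx": 0,"ry": 0,"rz": 0.26,"jaw": -1},
    {"tx": 15,"ty": 140,"tz": -125,"rx": 0,"ry": 0,"rz": 0.26,"jaw": -1},
    {"tx": 15,"ty": 140,"tz": -130,"rx": 0,"ry": 0,"rz": 0.26,"jaw": -1},
    {"tx": 15,"ty": 140,"tz": -130,"rx": 0,"ry": 0,"rz": 0.26,"jaw": -1},
  ],
)

```text
time_s: 15.55
position: [0.4814, 0.3272, 0.1203]
tool_rot: [[-0.149, 0.989, 0.005], [0.989, 0.149, 0.006], [0.005, 0.005, -1.0]]
ft_force: [0.7, 0.7, -1.7]
grip_width: 0.0565
```

```bash
python3 crop.py side s13.png 95 230 265 384 4; python3 crop.py top t13.png 105 155 225 275 5
```

```text
15.6 [0.48192196 0.32734814 0.12132016] [22.44712456 30.43134773 79.10872675  0.24468412 69.96865193 13.81918994] 0.05667350990086 [ 0.72755199 -0.81139209 -1.23180977]
15.65 [0.48215404 0.32745401 0.12180485] [22.44791305 30.39726337 79.08089031  0.24501965 69.96369151 13.82002374] 0.05703926436357111 [ 0.7569234   0.20484959 -1.83558399]
```

View pics/c_s13.png

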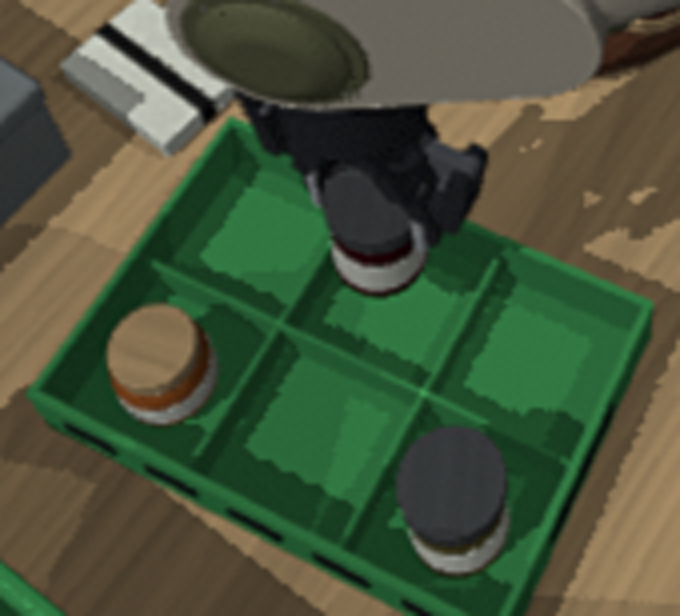

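View pics/c_t13.png

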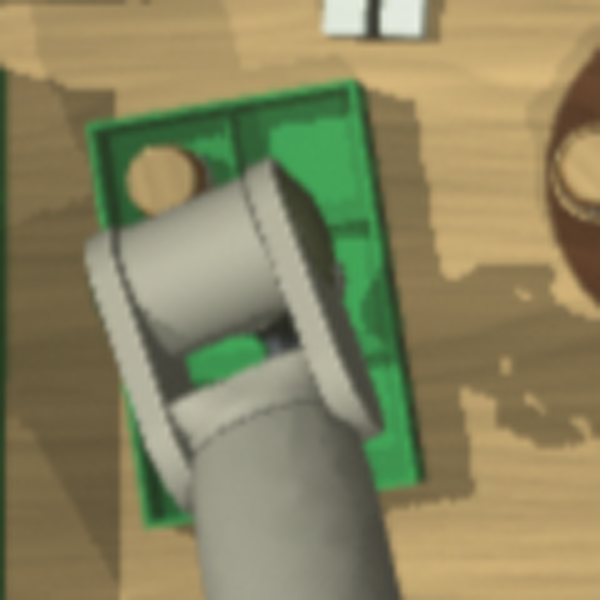

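Request:
apply_moves(
  plan=[
    {"tx": 0,"ty": 0,"tz": -15,"rx": 0,"ry": 0,"rz": 0,"jaw": -1},
    {"tx": 0,"ty": 0,"tz": -30,"rx": 0,"ry": 0,"rz": 0,"jaw": -1},
    {"tx": 0,"ty": 0,"tz": -43,"rx": 0,"ry": 0,"rz": 0,"jaw": -1},
    {"tx": 0,"ty": 0,"tz": -52,"rx": 0,"ry": 0,"rz": 0,"jaw": -1},
    {"tx": 0,"ty": 0,"tz": -58,"rx": 0,"ry": 0,"rz": 0,"jaw": -1},
    {"tx": 0,"ty": 0,"tz": -62,"rx": 0,"ry": 0,"rz": 0,"jaw": -1},
    {"tx": 0,"ty": 0,"tz": -64,"rx": 0,"ry": 0,"rz": 0,"jaw": -1},
    {"tx": 0,"ty": 0,"tz": -65,"rx": 0,"ry": 0,"rz": 0,"jaw": -1},
    {"tx": 0,"ty": 0,"tz": -66,"rx": 0,"ry": 0,"rz": 0,"jaw": -1},
  ],
)

```text
time_s: 16.55
position: [0.4824, 0.3275, 0.0561]
tool_rot: [[-0.149, 0.989, 0.008], [0.989, 0.149, 0.008], [0.006, 0.009, -1.0]]
ft_force: [-0.5, 0.4, 1.1]
grip_width: 0.0567
```

Request:
apply_moves(
  plan=[
    {"tx": 0,"ty": 0,"tz": -1,"rx": 0,"ry": 0,"rz": 0,"jaw": -1},
    {"tx": 0,"ty": 0,"tz": -1,"rx": 0,"ry": 0,"rz": 0,"jaw": -1},
  ],
)

```text
time_s: 16.75
position: [0.4825, 0.3277, 0.056]
tool_rot: [[-0.149, 0.989, 0.009], [0.989, 0.149, 0.008], [0.007, 0.01, -1.0]]
ft_force: [-1.3, -1.2, 4.6]
grip_width: 0.0569
```

```bash
python3 crop.py side s14.png 145 230 255 350 5
```

```text
16.8 [0.48248271 0.32771797 0.05601648] [22.45530869 34.969727   83.27135954  0.27429141 61.10590426 13.77542623] 0.05629329309154593 [-0.8880685  -0.49087794  4.90473616]
```

View pics/c_s14.png

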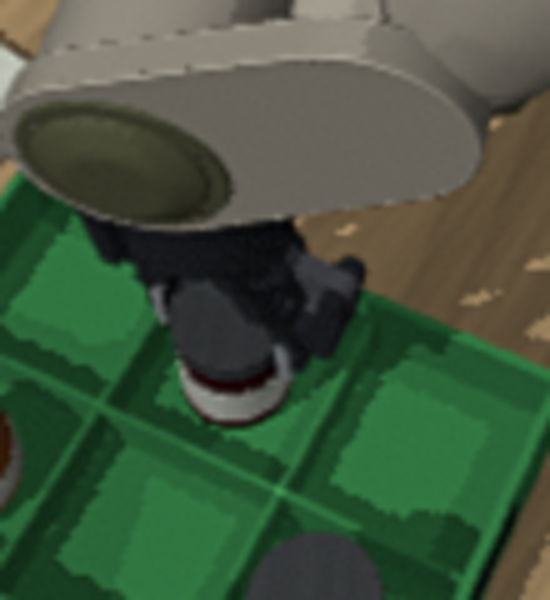

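Request:
apply_moves(
  plan=[
    {"tx": 0,"ty": 0,"tz": 0,"rx": 0,"ry": 0,"rz": 0,"jaw": 0.5},
    {"tx": 0,"ty": 0,"tz": 0,"rx": 0,"ry": 0,"rz": 0,"jaw": 0.8},
    {"tx": 0,"ty": 0,"tz": 0,"rx": 0,"ry": 0,"rz": 0,"jaw": 0.8},
    {"tx": 0,"ty": 0,"tz": 0,"rx": 0,"ry": 0,"rz": 0,"jaw": 0.8},
    {"tx": 0,"ty": 0,"tz": 10,"rx": 0,"ry": 0,"rz": 0,"jaw": 0.8},
    {"tx": 0,"ty": 0,"tz": 35,"rx": 0,"ry": 0,"rz": 0,"jaw": 0.8},
    {"tx": 0,"ty": 0,"tz": 70,"rx": 0,"ry": 0,"rz": 0,"jaw": 0.8},
    {"tx": 0,"ty": 0,"tz": 110,"rx": 0,"ry": 0,"rz": 0,"jaw": 0.8},
    {"tx": 0,"ty": 0,"tz": 150,"rx": 0,"ry": 0,"rz": 0,"jaw": 0.8},
    {"tx": 0,"ty": 0,"tz": 180,"rx": 0,"ry": 0,"rz": 0,"jaw": 0.8},
    {"tx": 0,"ty": 0,"tz": 190,"rx": 0,"ry": 0,"rz": 0,"jaw": 0.8},
  ],
)

```text
time_s: 17.9
position: [0.4831, 0.328, 0.2501]
tool_rot: [[-0.149, 0.989, 0.015], [0.989, 0.149, 0.011], [0.008, 0.016, -1.0]]
ft_force: [-0.4, 0.4, -0.7]
grip_width: 0.077
```

Request:
apply_moves(
  plan=[
    {"tx": 5,"ty": -20,"tz": 0,"rx": 0,"ry": 0,"rz": -0.05,"jaw": 0.6},
    {"tx": 13,"ty": -55,"tz": 0,"rx": 0,"ry": 0,"rz": -0.1,"jaw": 0.5},
    {"tx": 22,"ty": -90,"tz": 0,"rx": 0,"ry": 0,"rz": -0.15,"jaw": 0.4},
    {"tx": 31,"ty": -125,"tz": 0,"rx": 0,"ry": 0,"rz": -0.2,"jaw": 0.3},
    {"tx": 40,"ty": -160,"tz": 0,"rx": 0,"ry": 0,"rz": -0.26,"jaw": 0.3},
    {"tx": 49,"ty": -195,"tz": 0,"rx": 0,"ry": 0,"rz": -0.32,"jaw": 0.3},
    {"tx": 58,"ty": -230,"tz": 0,"rx": 0,"ry": 0,"rz": -0.38,"jaw": 0.3},
    {"tx": 66,"ty": -265,"tz": 0,"rx": 0,"ry": 0,"rz": -0.44,"jaw": 0.3},
    {"tx": 73,"ty": -290,"tz": 0,"rx": 0,"ry": 0,"rz": -0.48,"jaw": 0.3},
    {"tx": 76,"ty": -302,"tz": 0,"rx": 0,"ry": 0,"rz": -0.48,"jaw": 0.3},
    {"tx": 76,"ty": -302,"tz": 0,"rx": 0,"ry": 0,"rz": -0.48,"jaw": 0.3},
  ],
)

```text
time_s: 19.0
position: [0.5591, 0.0252, 0.2495]
tool_rot: [[0.325, 0.945, 0.017], [0.946, -0.325, 0.003], [0.008, 0.015, -1.0]]
ft_force: [-0.1, 0.6, -0.1]
grip_width: 0.0556
```

```bash
python3 crop.py side s15.png 150 120 310 260 4; python3 crop.py top t15.png 105 125 305 275 4;python3 crop.py side s15b.png 95 230 265 384 4
```

```text
19.05 [0.55885884 0.0262784  0.24974044] [-9.59040543 21.61725463 71.54957211  0.33887278 85.89290749  9.31526868] 0.05537214473016976 [-0.34442384  0.05153101 -0.33328509]
19.1 [0.55875203 0.02692739 0.24990196] [-9.52620692 21.59692956 71.55489605  0.34104855 85.8933509   9.32838471] 0.05570823218574369 [ 0.17053521 -0.49893504 -0.04971848]
19.15 [0.558744   0.02722546 0.25002509] [-9.49401054 21.58666862 71.55074792  0.3378131  85.89252599  9.33252328] 0.0551761003454551 [-0.71013236 -0.94546762  0.13568729]
```

View pics/c_s15.png

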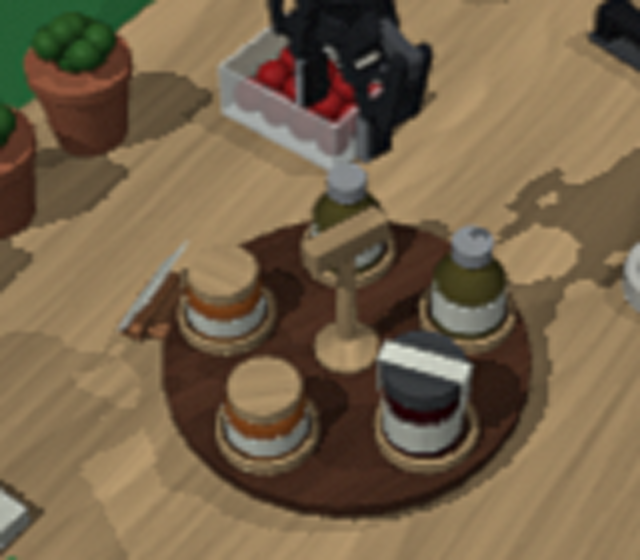

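View pics/c_t15.png

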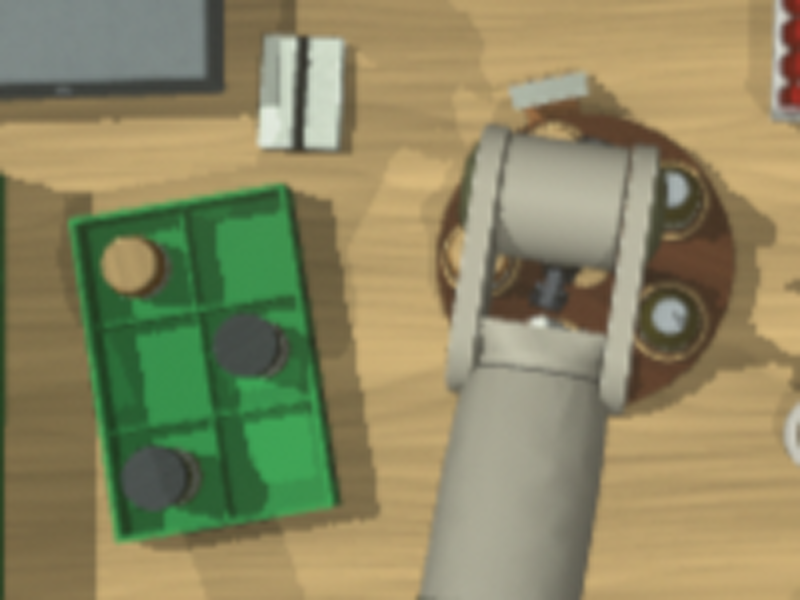

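View pics/c_s15b.png

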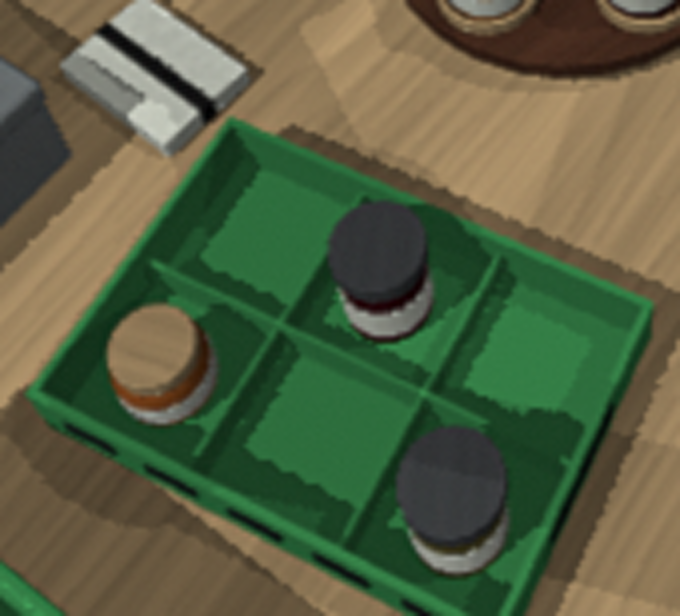

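Request:
apply_moves(
  plan=[
    {"tx": -1,"ty": -1,"tz": -20,"rx": 0,"ry": 0.017,"rz": 0,"jaw": 0.3},
    {"tx": -1,"ty": -1,"tz": -45,"rx": 0,"ry": 0.017,"rz": 0,"jaw": 0.3},
    {"tx": -1,"ty": -1,"tz": -70,"rx": 0,"ry": 0.017,"rz": 0,"jaw": 0.3},
    {"tx": -1,"ty": -1,"tz": -72,"rx": 0,"ry": 0.017,"rz": 0,"jaw": 0.3},
    {"tx": -1,"ty": -1,"tz": -72,"rx": 0,"ry": 0.017,"rz": 0,"jaw": 0.3},
  ],
)

```text
time_s: 19.65
position: [0.5577, 0.0271, 0.1785]
tool_rot: [[0.322, 0.947, 0.001], [0.947, -0.322, 0.003], [0.003, -0.001, -1.0]]
ft_force: [-0.1, 0.1, 0.3]
grip_width: 0.0558
```

```bash
python3 crop.py side s16.png 180 120 300 220 5
```

```text
19.7 [0.5581136  0.02685751 0.17922109] [-9.46898553 25.04794064 78.0771867   0.18489201 76.7751466   9.26879887] 0.05556401078991055 [ 0.35087672 -0.66065147 -0.51713293]
```

View pics/c_s16.png

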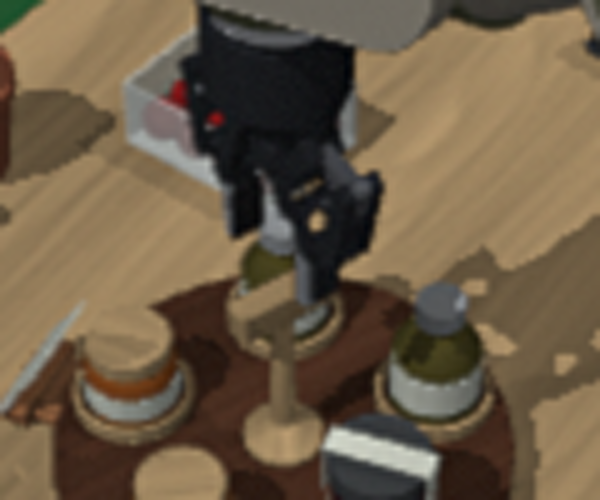

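Request:
apply_moves(
  plan=[
    {"tx": 0,"ty": -1,"tz": -12,"rx": 0,"ry": 0,"rz": 0,"jaw": 0.3},
    {"tx": 0,"ty": -1,"tz": -24,"rx": 0,"ry": 0,"rz": 0,"jaw": 0.3},
    {"tx": 0,"ty": -1,"tz": -36,"rx": 0,"ry": 0,"rz": 0,"jaw": 0.3},
    {"tx": 0,"ty": -1,"tz": -44,"rx": 0,"ry": 0,"rz": 0,"jaw": 0.3},
    {"tx": 0,"ty": -1,"tz": -45,"rx": 0,"ry": 0,"rz": 0,"jaw": 0.3},
  ],
)

```text
time_s: 20.2
position: [0.5576, 0.0259, 0.1328]
tool_rot: [[0.322, 0.947, -0.0], [0.947, -0.322, 0.003], [0.003, -0.001, -1.0]]
ft_force: [-0.6, 0.2, 0.6]
grip_width: 0.0557
```

```bash
python3 crop.py side s17.png 180 120 300 220 5
```

```text
20.25 [0.55788318 0.0258473  0.13343292] [-9.5781454  27.71287587 81.8772204   0.19241758 70.39390188  9.14512579] 0.05562468272039906 [-0.16501487  0.81261663  0.49759327]
```

View pics/c_s17.png

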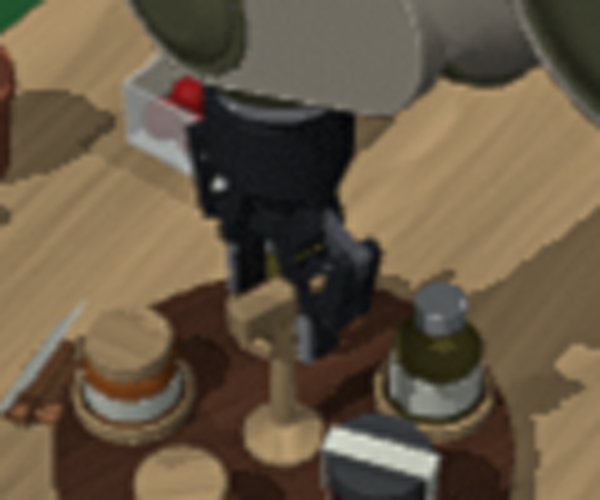

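Request:
apply_moves(
  plan=[
    {"tx": 0,"ty": 0,"tz": 0,"rx": 0,"ry": 0,"rz": 0,"jaw": -0.2},
    {"tx": 0,"ty": 0,"tz": 0,"rx": 0,"ry": 0,"rz": 0,"jaw": -0.5},
    {"tx": 0,"ty": 0,"tz": 0,"rx": 0,"ry": 0,"rz": 0,"jaw": -0.7},
    {"tx": 0,"ty": 0,"tz": 0,"rx": 0,"ry": 0,"rz": 0,"jaw": -1},
    {"tx": 0,"ty": 0,"tz": 0,"rx": 0,"ry": 0,"rz": 0,"jaw": -1},
    {"tx": 0,"ty": 0,"tz": 0,"rx": 0,"ry": 0,"rz": 0,"jaw": -1},
    {"tx": 0,"ty": 0,"tz": 0,"rx": 0,"ry": 0,"rz": 0,"jaw": -1},
    {"tx": 0,"ty": 0,"tz": 0,"rx": 0,"ry": 0,"rz": 0,"jaw": -1},
  ],
  grip_force=40,
)

```text
time_s: 21.05
position: [0.5597, 0.0254, 0.1341]
tool_rot: [[0.322, 0.947, 0.006], [0.947, -0.322, 0.002], [0.004, 0.004, -1.0]]
ft_force: [8.5, -1.4, -1.4]
grip_width: 0.0174
```

```bash
python3 crop.py side s18.png 180 120 300 240 5
```

```text
21.1 [0.55965145 0.02539964 0.13408813] [-9.59751244 27.71984555 81.73829022  0.20154922 70.25292032  9.14645845] 0.017605452091222506 [ 8.43766322 -1.00267437 -2.61481492]
```

View pics/c_s18.png

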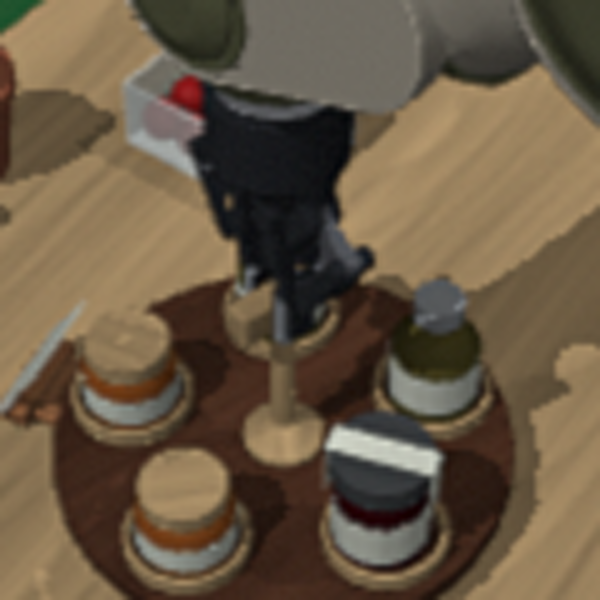

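Request:
apply_moves(
  plan=[
    {"tx": 1.5,"ty": 0,"tz": 0,"rx": 0,"ry": 0,"rz": 0,"jaw": -1},
    {"tx": 1.5,"ty": 0,"tz": 0,"rx": 0,"ry": 0,"rz": -0.03,"jaw": -1},
    {"tx": 1.5,"ty": 0,"tz": 0,"rx": 0,"ry": 0,"rz": -0.08,"jaw": -1},
    {"tx": 1.5,"ty": 0,"tz": 0,"rx": 0,"ry": 0,"rz": -0.14,"jaw": -1},
    {"tx": 1.5,"ty": 0,"tz": 0,"rx": 0,"ry": 0,"rz": -0.2,"jaw": -1},
    {"tx": 1.5,"ty": 0,"tz": 0,"rx": 0,"ry": 0,"rz": -0.26,"jaw": -1},
    {"tx": 1.5,"ty": 0,"tz": 0,"rx": 0,"ry": 0,"rz": -0.32,"jaw": -1},
    {"tx": 1.5,"ty": 0,"tz": 0,"rx": 0,"ry": 0,"rz": -0.38,"jaw": -1},
    {"tx": 1.5,"ty": 0,"tz": 0,"rx": 0,"ry": 0,"rz": -0.44,"jaw": -1},
    {"tx": 1.5,"ty": 0,"tz": 0,"rx": 0,"ry": 0,"rz": -0.48,"jaw": -1},
    {"tx": 1.5,"ty": 0,"tz": 0,"rx": 0,"ry": 0,"rz": -0.5,"jaw": -1},
  ],
)

```text
time_s: 22.2
position: [0.5605, 0.0248, 0.1341]
tool_rot: [[0.738, 0.675, 0.004], [0.675, -0.738, -0.001], [0.002, 0.004, -1.0]]
ft_force: [-2.8, -3.4, -1.4]
grip_width: 0.0171
```

```bash
python3 crop.py side s19.png 180 120 300 240 5
```

```text
22.25 [0.56051778 0.02485077 0.13408668] [-9.53158661e+00  2.78280592e+01  8.15386454e+01 -4.14418076e-02
  7.03793024e+01  3.80732256e+01] 0.017785434640952526 [-2.41482122 -3.56634425  0.07634784]
```

View pics/c_s19.png

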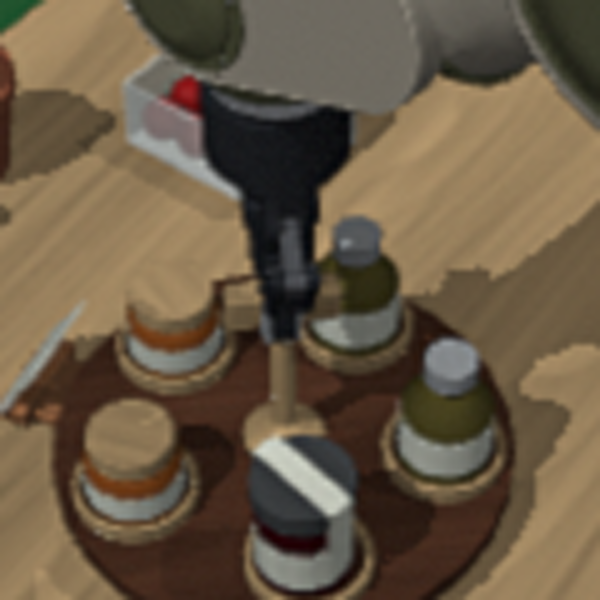

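Request:
apply_moves(
  plan=[
    {"tx": 0,"ty": 0,"tz": 0,"rx": 0,"ry": 0,"rz": -0.04,"jaw": -1},
    {"tx": 0,"ty": 0,"tz": 0,"rx": 0,"ry": 0,"rz": -0.12,"jaw": -1},
    {"tx": 0,"ty": 0,"tz": 0,"rx": 0,"ry": 0,"rz": -0.21,"jaw": -1},
    {"tx": 0,"ty": 0,"tz": 0,"rx": 0,"ry": 0,"rz": -0.3,"jaw": -1},
    {"tx": 0,"ty": 0,"tz": 0,"rx": 0,"ry": 0,"rz": -0.39,"jaw": -1},
    {"tx": 0,"ty": 0,"tz": 0,"rx": 0,"ry": 0,"rz": -0.48,"jaw": -1},
    {"tx": 0,"ty": 0,"tz": 0,"rx": 0,"ry": 0,"rz": -0.57,"jaw": -1},
    {"tx": 0,"ty": 0,"tz": 0,"rx": 0,"ry": 0,"rz": -0.66,"jaw": -1},
    {"tx": 0,"ty": 0,"tz": 0,"rx": 0,"ry": 0,"rz": -0.75,"jaw": -1},
    {"tx": 0,"ty": 0,"tz": 0,"rx": 0,"ry": 0,"rz": -0.84,"jaw": -1},
    {"tx": 0,"ty": 0,"tz": 0,"rx": 0,"ry": 0,"rz": -0.91,"jaw": -1},
    {"tx": 0,"ty": 0,"tz": 0,"rx": 0,"ry": 0,"rz": -0.95,"jaw": -1},
  ],
)

```text
time_s: 23.45
position: [0.5609, 0.0231, 0.1341]
tool_rot: [[0.977, -0.211, 0.002], [-0.211, -0.977, -0.007], [0.003, 0.007, -1.0]]
ft_force: [0.2, -9.9, -2.9]
grip_width: 0.0174
```

```bash
python3 crop.py side s20.png 180 120 300 240 5
```

```text
23.5 [0.56093332 0.02305129 0.13410036] [-9.54799544 27.91437485 81.37756733 -0.40686915 70.52548247 92.89413332] 0.017509952441828378 [ 1.42787555 -9.85357905 -3.61703063]
```

View pics/c_s20.png

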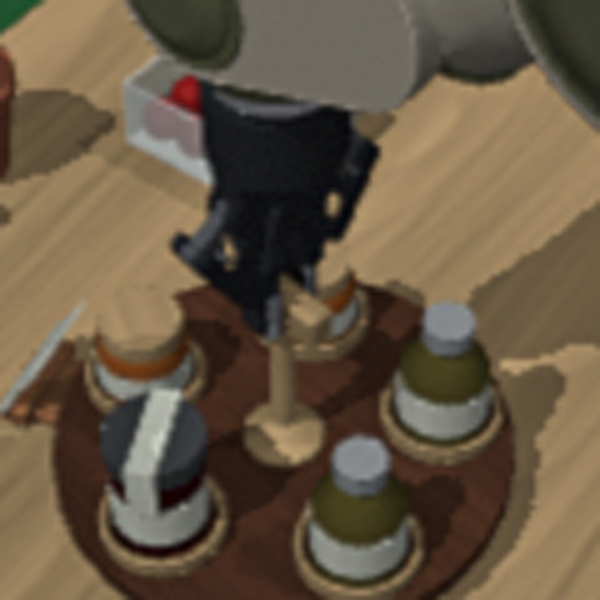

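Request:
apply_moves(
  plan=[
    {"tx": 0,"ty": -1.5,"tz": 0,"rx": 0,"ry": 0,"rz": -0.04,"jaw": -1},
    {"tx": 0,"ty": -1.5,"tz": 0,"rx": 0,"ry": 0,"rz": -0.12,"jaw": -1},
    {"tx": 0,"ty": -1.5,"tz": 0,"rx": 0,"ry": 0,"rz": -0.21,"jaw": -1},
    {"tx": 0,"ty": -1.5,"tz": 0,"rx": 0,"ry": 0,"rz": -0.3,"jaw": -1},
    {"tx": 0,"ty": -1.5,"tz": 0,"rx": 0,"ry": 0,"rz": -0.39,"jaw": -1},
    {"tx": 0,"ty": -1.5,"tz": 0,"rx": 0,"ry": 0,"rz": -0.48,"jaw": -1},
    {"tx": 0,"ty": -1.5,"tz": 0,"rx": 0,"ry": 0,"rz": -0.57,"jaw": -1},
    {"tx": 0,"ty": -1.5,"tz": 0,"rx": 0,"ry": 0,"rz": -0.66,"jaw": -1},
    {"tx": 0,"ty": -1.5,"tz": 0,"rx": 0,"ry": 0,"rz": -0.75,"jaw": -1},
    {"tx": 0,"ty": -1.5,"tz": 0,"rx": 0,"ry": 0,"rz": -0.84,"jaw": -1},
    {"tx": 0,"ty": -1.5,"tz": 0,"rx": 0,"ry": 0,"rz": -0.92,"jaw": -1},
    {"tx": 0,"ty": -1.5,"tz": 0,"rx": 0,"ry": 0,"rz": -0.98,"jaw": -1},
  ],
)

```text
time_s: 24.7
position: [0.5596, 0.0217, 0.1341]
tool_rot: [[0.365, -0.931, -0.008], [-0.931, -0.365, -0.006], [0.002, 0.009, -1.0]]
ft_force: [-8.9, -0.7, 1.8]
grip_width: 0.0173
```

```bash
python3 crop.py side s21.png 160 120 300 240 5;python3 crop.py top t21.png 195 125 315 245 5
```

```text
24.75 [0.5595879  0.02163174 0.13413413] [ -9.71601278  28.01287601  81.19001354  -0.40896377  71.1874693
 149.21816794] 0.017710059618787376 [-8.12481085 -0.78761537  1.87676234]
24.8 [0.55959544 0.02167923 0.13414298] [ -9.71102018  28.0113799   81.19104688  -0.40889254  71.18344197
 148.97602834] 0.017008481388180688 [-8.08211072 -0.10750364  1.37495262]
```

View pics/c_s21.png

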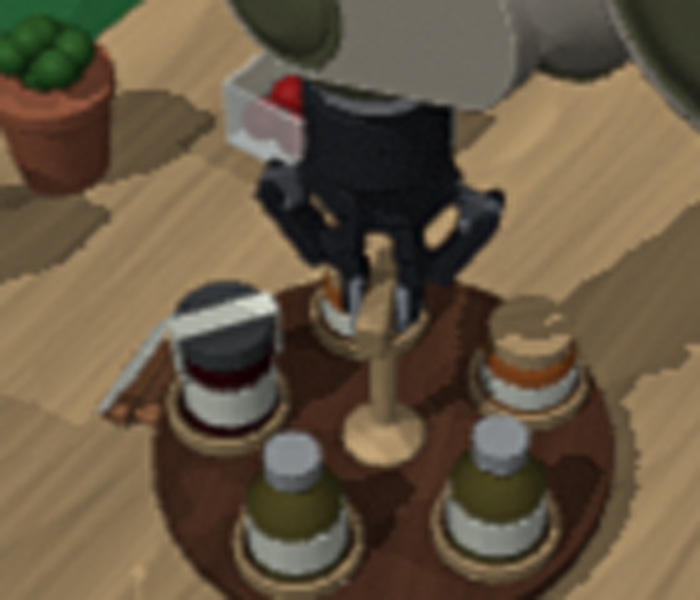

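View pics/c_t21.png

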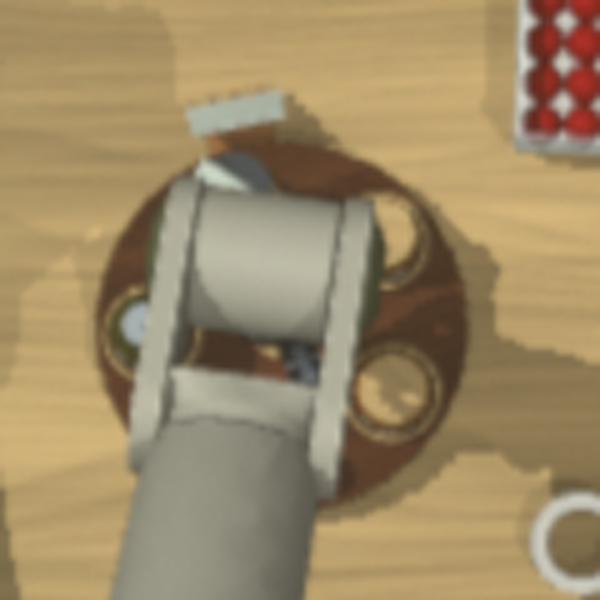

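Request:
apply_moves(
  plan=[
    {"tx": -1.5,"ty": 0,"tz": 0,"rx": 0,"ry": 0,"rz": -0.04,"jaw": -1},
    {"tx": -1.5,"ty": 0,"tz": 0,"rx": 0,"ry": 0,"rz": -0.08,"jaw": -1},
    {"tx": -1.5,"ty": 0,"tz": 0,"rx": 0,"ry": 0,"rz": -0.12,"jaw": -1},
    {"tx": -1.5,"ty": 0,"tz": 0,"rx": 0,"ry": 0,"rz": -0.16,"jaw": -1},
    {"tx": -1.5,"ty": 0,"tz": 0,"rx": 0,"ry": 0,"rz": -0.19,"jaw": -1},
    {"tx": -1.5,"ty": 0,"tz": 0,"rx": 0,"ry": 0,"rz": -0.19,"jaw": -1},
    {"tx": -1.5,"ty": 0,"tz": 0,"rx": 0,"ry": 0,"rz": -0.19,"jaw": -1},
  ],
)

```text
time_s: 25.5
position: [0.5592, 0.0216, 0.1341]
tool_rot: [[0.183, -0.983, -0.006], [-0.983, -0.183, -0.004], [0.003, 0.006, -1.0]]
ft_force: [5.9, 0.3, -5.9]
grip_width: 0.0172
```

```bash
python3 crop.py side s22.png 160 120 300 240 5;python3 crop.py top t22.png 205 125 285 185 9; python3 -c "
from h import *;o=env.observe();print(o['tool_rot'],np.degrees(np.arctan2(*o['tool_rot'][1::-1,1])))"
```

```text
25.55 [0.55921277 0.02157702 0.13417276] [ -9.77779754  27.92635124  81.34134112  -0.29804472  71.01753259
 159.77871451] 0.017223277333328527 [ 5.08316582  0.02601546 -6.26329808]
25.6 [0.55920017 0.02157963 0.13414554] [ -9.77743284  27.92874182  81.34219752  -0.29876193  71.01870396
 159.77957404] 0.01705715617222632 [ 6.22090545 -0.10914469 -6.03087494]
[[ 0.18294541 -0.98310588 -0.00581496]
 [-0.98311888 -0.18292416 -0.00400144]
 [ 0.00287014  0.00644884 -0.99997509]] -169.45964769608662
```

View pics/c_s22.png

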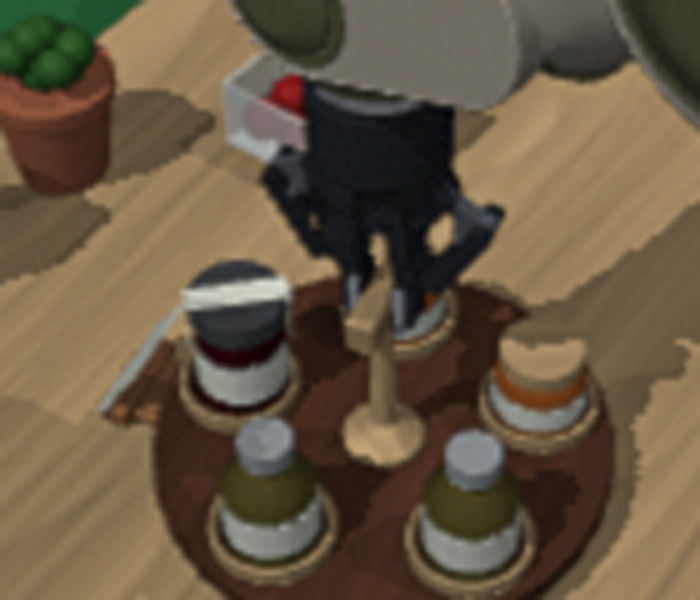

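View pics/c_t22.png

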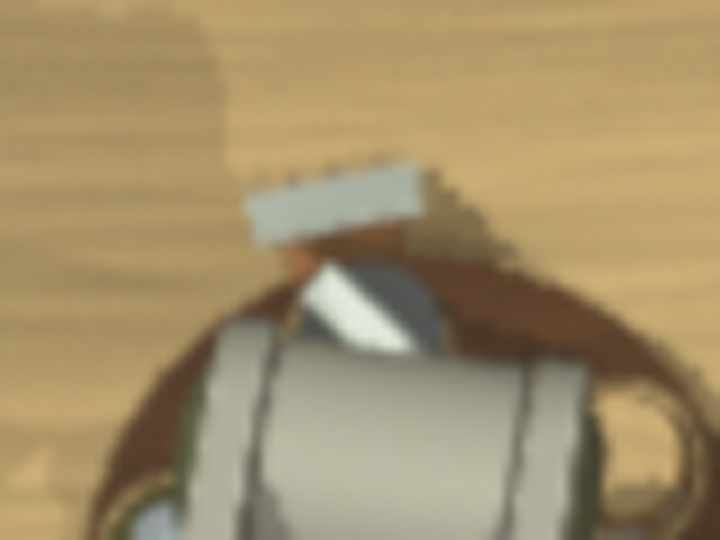

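```bash
python3 - <<'E'
from m import *
d=load('t22.png')
ax=np.array([.5607,.0245])
for c,r,l in(((373,337),'',0),):
    j=onz(d,*N(205,125,9,*c),.114)[:2]
ti=[onz(d,*N(205,125,9,*p),z)[:2] for p,z in(((246,200),.055),((418,160),.055),((258,246),.02),((424,212),.02))]
print(j,ti)
for ax in((.5607,.0250),(.5609,.024),(.5595,.0253)):
    ax=np.array(ax);a=np.degrees
    tc=np.mean(ti,0); v=tc-ax; w=j-ax
    e=ti[0]-ti[1]; e2=ti[2]-ti[3]
    print('ticket dir',a(np.arctan2(v[1],v[0])),'edge normals',a(np.arctan2(-e[0],e[1])),a(np.arctan2(-e2[0],e2[1])),'jar',a(np.arctan2(w[1],w[0])),np.hypot(*w))
E
```

```text
[0.65215199 0.03763276] [array([0.71912354, 0.08979496]), array([0.73342761, 0.01931817]), array([0.70616082, 0.08740633]), array([0.71828353, 0.01818168])]
ticket dir 10.25174210370281 edge normals 11.472990340740798 9.93298987215719 jar 7.864806983929703 0.0923203872849995
ticket dir 10.614367076841642 edge normals 11.472990340740798 9.93298987215719 jar 8.496966791702075 0.09226472043650011
ticket dir 10.072074707623898 edge normals 11.472990340740798 9.93298987215719 jar 7.58198311683239 0.09346918762936582
```

Request:
apply_moves(
  plan=[
    {"tx": 0.5,"ty": 0,"tz": 0,"rx": 0,"ry": 0,"rz": 0.02,"jaw": -1},
    {"tx": 0.5,"ty": 0,"tz": 0,"rx": 0,"ry": 0,"rz": 0.02,"jaw": -1},
    {"tx": 0.5,"ty": 0,"tz": 0,"rx": 0,"ry": 0,"rz": 0.02,"jaw": -1},
    {"tx": 0.5,"ty": 0,"tz": 0,"rx": 0,"ry": 0,"rz": 0.02,"jaw": -1},
    {"tx": 0.5,"ty": 0,"tz": 0,"rx": 0,"ry": 0,"rz": 0.02,"jaw": -1},
    {"tx": 0.5,"ty": 0,"tz": 0,"rx": 0,"ry": 0,"rz": 0.02,"jaw": -1},
  ],
)

```text
time_s: 26.2
position: [0.5593, 0.0216, 0.1341]
tool_rot: [[0.203, -0.979, -0.007], [-0.979, -0.203, -0.004], [0.003, 0.007, -1.0]]
ft_force: [-5.6, 0.4, 0.1]
grip_width: 0.017
```

```bash
python3 crop.py side s23.png 80 100 380 384 2; python3 -c "
from h import *;o=env.observe();print(o['qvel'],np.degrees(np.arctan2(*o['tool_rot'][1::-1,1])))"
```

```text
26.25 [0.55930127 0.02161704 0.13411025] [ -9.76553306  27.96102684  81.28966893  -0.31267292  71.08907531
 158.64655203] 0.017444891802467787 [-4.74812079 -0.19923106 -0.29765584]
[-0.07226621 -0.02836799  0.0299118   0.15834617 -0.11461676 -0.06074459] -168.31043058596114
```

View pics/c_s23.png

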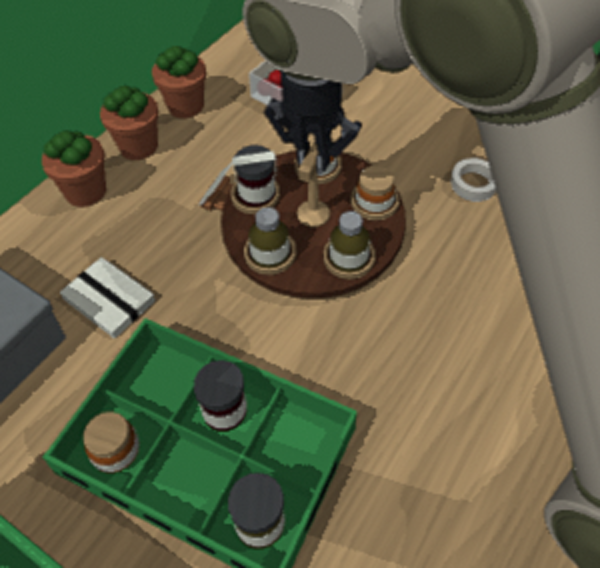

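The sealed jar stands in its pocket directly behind the ticket (crop ≈(255,178)). The unsealed jar stands in the middle tray cell (≈(221,395)), and everything else is upright and in place. Handing in.

```bash
python3 -c "
from rig import env
print(env.close_job())"
```

```text
the job is handed in; nothing more can be done
None
```

The job is handed in, at about 26 s of the 72 s allowed. The arm is still gripping the T-handle at the 40 N setting.

**What I did:** I put the sealed jar in the empty pocket and the unsealed jar in the tray's middle free cell at (0, -49). Both touched down gently, with about 11 N and 6 N of contact. I then turned the stand about 150° clockwise by its handle and held it there.

**Last checks:**
- **Sealed jar at the front:** measured before a final nudge back of about 1°, it was 2–2.5° off the ticket line, or about 4 mm against the 16 mm allowed. I did not measure it again after the nudge.
- **Grip:** the jaws stood at 17.4 mm on the 18 mm bar with the arm at rest. The finger force on the handle has no direct reading.
- **Other things:** in the last side view the sealed jar, the unsealed jar and the four other turntable jars stood upright and in place. So did the returned jars, the tape and the cards. The stapler was hidden by the arm and the punnet mostly so.

**Disagreement:** the two cameras differed by about 6–8 mm on where the pocket was. I aimed midway and confirmed the fit by the contact height and by pictures after letting go. The jar ended slightly toward the axis side of its pocket.

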